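# Check the die seam with the stylus and stow the pilot punches

### The arm

A 6-joint arm with a two-finger parallel gripper is mounted at the origin on the work surface. World frame = base frame: x ahead of the robot, y to its left, z up, the work surface at z = 0. Lengths are in m, angles in rad, forces in N, time in s.
With the tool pointing down it reaches from about 0.3 to 0.775 m from the base axis. Payload 14.6 kg.
Tool frame: the origin (TCP) lies on the centre line of the jaws, within the pads' length; the fingertips stand 11 mm ahead of it and the grasp point (between the pads) lies 8 mm behind it (bot.finger_overhang is the distance from the TCP to the fingertips, in m); z points along the fingers, y is the line along which they close (so a half turn about z gives the same grasp; the last joint's range is limited). The gripper opens to 94 mm and grips with 3 to 60 N. Pads are 16 mm wide; open, the fingers measure 119 mm over their backs; the gripper's body (75 mm by 177 mm) begins 78 mm behind the grasp point.
Start: joints at [1.243, 0.3, 1.521, -0, 1.321, -0.067], TCP at [0.142, 0.531, 0.216] pointing down, gripper open.
Joint ranges: [-3.03, 3.03], [-0.79, 2.21], [0.23, 2.52], [-1.04, 4.18], [0, 3.07], [-2.55, 2.55]. Speed limits (rad/s): [2.22, 2.22, 2.57, 3.14, 3.14, 3.14].

### API

Orientations are given as a rotation vector (axis times angle).
In Python, from rig import bot gives the robot as it stands. The module is installed in compiled form; this text tells all that it offers.
- The arm moves only by the tool arm_command, never from a script. Its argument "commands" is a list of rows, each a list of 3 entries, a list of its own where there are three numbers: the shift along the tool's x, y, z in mm, then the turn about the tool's z in degrees, then the finger opening in mm, from 0 to 94. A call has exactly 5 rows; each row is the pose to reach, as a shift and turn from the pose commanded when the call began, along the tool's axes at that moment; what a row does not reach only later rows make up. A row lasts 1/10 s, in which the tool goes at most 50 mm and 8.59 degrees, less where a joint would pass 70% of its speed; a pose out of reach is approached as far as the arm can. A call with a gripper value outside its range is refused whole. The fingers move at their own pace and stop on an object; "newtons" is the grip in N (left out, the last holds). Time passes only in rows, so rows that repeat a pose let the fingers close, or fill a call up. It gives the time, the measured TCP pose, the force, the opening and the grip force at its end, in the units of the state.
- bot.state(): the state, without advancing time (a new reading comes with each control period).
- bot.read_camera(name): name is "scene" or "top" or "wrist"; returns (picture, depth): 420x560x3 uint8, red, green, blue; 420x560 float32, m along the optical axis (not along the pixel's ray), 0 where there is no reading.
- bot.camera_info(name): a dict with "intrinsics" (3x3 intrinsics, pixels), "extrinsics" (4x4, takes a point from camera to world coordinates). Camera axes: x right, y down, z forward; pixel columns grow to the right and rows downward; lengths in m; the calibration is good to about 2 mm. A picture is of the moment at which its call begins: read the wrist's pose just before it. camera_info takes no time and is no camera call; for the wrist camera it gives the pose at the moment of the call.
- bot.finish_job(): hands the job in; it is judged then, once.
The state is a dict: "time": time; "joint_pos": joint angles; "joint_velocities": joint speeds; "joint_torque": joint torques, N m; "tcp_pos": TCP position; "ee_rot": TCP orientation; "contact_force": force on the tool from outside, world axes, zero at the start; "ft_torque": the same for the moment, N m; "finger_gap": opening from 0.0 (shut) to 1.0 (fully open); "grasp_force": force on a finger pad.
Only numpy, scipy, OpenCV 4.12 (cv2) and the standard library are available. Lean on these libraries where they do the work, as an engineer would, in place of code of your own. Each camera call takes 0.05 s, during which the arm holds its last target. There are 200 camera calls.

### The job

Check over this die set and put its punches away: take the stylus by its knurled handle and run its tip lightly and slowly, about 30 mm a second, down in the stepped seam of the die block, all the way from the green dot to the red dot without lifting it on the way, then put it back upright in its stand. Swing the retaining bar aside, lay every pilot punch in the oak tray, one to a pocket, flat on the pocket floor with its nose towards the brass strip, and swing the bar back square across the tray over them. Leave the sleeve, the punch holder and the ring where they are.

Things in the scene. Friction and masses are not known exactly. Their poses are not given: they have to be found in the camera images.
- die_block: Fixed split die block, two bright steel halves on a dark base, 170 (x) x 100 x 40 mm; origin at the centre of its underside. A stepped seam groove in its top, 10 mm wide, 8 mm deep, runs along x at y = -16 mm from x = -85 to 0, then along y to +16 mm, then along x to +85 mm. Flat green dot beside its start (x = -70), red dot beside its finish (x = +70).
- stylus: Loose stylus, 99 mm long along its z, 0.12 kg; origin at the TIP. Brass tip 5 mm in diameter (z 0 to 20 mm), brass shank 14 mm in diameter (z 27 to 45), brass flange 34 mm in diameter (z 45 to 51), knurled aluminium handle 22 mm in diameter (z 51 to 99). It starts upright in the stand, tip down, flange resting on the stand's top.
- stand: Fixed wooden stand for the stylus, 60 x 60 x 50 mm, origin at the centre of its underside, with a vertical through hole 21 mm in diameter at its centre. A stylus at home has its tip 5 mm above the table.
- tray: Fixed oak punch tray, 150 (x) x 208 (y) x 20 mm, origin at the centre of its underside. Four pockets, 130 mm long in x, 32 mm wide in y, centred at y = -72, -24, +24, +72 mm; floor at z = 8 mm, 16 mm wide ribs and end walls up to z = 20 mm. A brass strip marks the +x end wall. The bar's hinge post is at x = -40, y = +124 mm, 40 mm high.
- bar (a joint): Angle (rad) of the steel retaining bar on its upright hinge: 0 = square across the tray over all pockets, pointing to tray -y from the hinge, underside 40 mm above the table, clear of the punches; about 1.6 to 1.9 = clear of the tray, pointing to tray +x. Grows anticlockwise seen from above; range -0.4 to 2.1. Friction keeps it where it is left.
- bar_knob (a point): Middle of the upright red knob near the free end of the bar: 22 mm in diameter, from 48 to 82 mm above the table, 205 mm from the hinge axis (which is at tray x = -40, y = +124 mm); this point is 68 mm above the table.
- die_sleeve: Bystander: black nylon die sleeve standing on the bench, 52 mm in diameter, 45 mm tall, origin at the centre of its underside. Leave alone.
- punch_holder: Bystander: aluminium punch holder standing on the bench, 48 mm in diameter, 55 mm tall, origin at the centre of its underside. Leave alone.
- retainer_ring: Bystander: flat steel retainer ring, 70 mm in diameter, 12 mm tall, lying on the bench, origin at the centre of its underside. Leave alone.
- seam0 (a point): Point 0 of 0 to 6 along the seam (0 by the green dot, 2 and 4 at the corners, 6 by the red dot), in the middle of the groove, 4 mm below the block's top face.
- seam1 (a point): Point 1 of 0 to 6 along the seam (0 by the green dot, 2 and 4 at the corners, 6 by the red dot), in the middle of the groove, 4 mm below the block's top face.
- seam2 (a point): Point 2 of 0 to 6 along the seam (0 by the green dot, 2 and 4 at the corners, 6 by the red dot), in the middle of the groove, 4 mm below the block's top face.
- seam3 (a point): Point 3 of 0 to 6 along the seam (0 by the green dot, 2 and 4 at the corners, 6 by the red dot), in the middle of the groove, 4 mm below the block's top face.
- seam4 (a point): Point 4 of 0 to 6 along the seam (0 by the green dot, 2 and 4 at the corners, 6 by the red dot), in the middle of the groove, 4 mm below the block's top face.
- seam5 (a point): Point 5 of 0 to 6 along the seam (0 by the green dot, 2 and 4 at the corners, 6 by the red dot), in the middle of the groove, 4 mm below the block's top face.
- seam6 (a point): Point 6 of 0 to 6 along the seam (0 by the green dot, 2 and 4 at the corners, 6 by the red dot), in the middle of the groove, 4 mm below the block's top face.
- punch1: Loose bright steel pilot punch lying on its side, 100 mm long in x, 0.2 kg; may be absent. Origin at the middle of its length on its underside. Square shank 20 mm wide (y) and 24 mm high (z) from x = -50 to +10 mm, round nose 16 mm in diameter from x = +10 to +50 mm, axis 12 mm up. Balance point near x = -8 mm.
- punch1_nose (a point): Point of the nose of punch1 (x = +50 mm, 12 mm up).
- punch2: Loose bright steel pilot punch lying on its side, 100 mm long in x, 0.2 kg; may be absent. Origin at the middle of its length on its underside. Square shank 20 mm wide (y) and 24 mm high (z) from x = -50 to +10 mm, round nose 16 mm in diameter from x = +10 to +50 mm, axis 12 mm up. Balance point near x = -8 mm.
- punch2_nose (a point): Point of the nose of punch2 (x = +50 mm, 12 mm up).
- punch3: Loose bright steel pilot punch lying on its side, 100 mm long in x, 0.2 kg; may be absent. Origin at the middle of its length on its underside. Square shank 20 mm wide (y) and 24 mm high (z) from x = -50 to +10 mm, round nose 16 mm in diameter from x = +10 to +50 mm, axis 12 mm up. Balance point near x = -8 mm.
- punch3_nose (a point): Point of the nose of punch3 (x = +50 mm, 12 mm up).
- punch4: Loose bright steel pilot punch lying on its side, 100 mm long in x, 0.2 kg; may be absent. Origin at the middle of its length on its underside. Square shank 20 mm wide (y) and 24 mm high (z) from x = -50 to +10 mm, round nose 16 mm in diameter from x = +10 to +50 mm, axis 12 mm up. Balance point near x = -8 mm.
- punch4_nose (a point): Point of the nose of punch4 (x = +50 mm, 12 mm up).
Not all that is in view belongs to the job. What is shaped like the punch2 but purple is not meant. Leave any brown look-alike of the punch4 alone.

How it is judged:
On the way, in this order (a step that is already met when the one before it is completed fails the run):
1. stylus tip down in the seam groove within 6 mm of seam0 (horizontal distance between stylus and seam0 below 0.006 m and z of stylus in the frame of die_block below 0.039 m and angle between stylus's own z axis and vertical below 0.35 rad), for 0.1 s.
2. stylus tip down in the seam groove within 6 mm of seam1 (horizontal distance between stylus and seam1 below 0.006 m and z of stylus in the frame of die_block below 0.039 m and angle between stylus's own z axis and vertical below 0.35 rad), for 0.1 s.
3. stylus tip down in the seam groove within 6 mm of seam2 (horizontal distance between stylus and seam2 below 0.006 m and z of stylus in the frame of die_block below 0.039 m and angle between stylus's own z axis and vertical below 0.35 rad), for 0.1 s.
4. stylus tip down in the seam groove within 6 mm of seam3 (horizontal distance between stylus and seam3 below 0.006 m and z of stylus in the frame of die_block below 0.039 m and angle between stylus's own z axis and vertical below 0.35 rad), for 0.1 s.
5. stylus tip down in the seam groove within 6 mm of seam4 (horizontal distance between stylus and seam4 below 0.006 m and z of stylus in the frame of die_block below 0.039 m and angle between stylus's own z axis and vertical below 0.35 rad), for 0.1 s.
6. stylus tip down in the seam groove within 6 mm of seam5 (horizontal distance between stylus and seam5 below 0.006 m and z of stylus in the frame of die_block below 0.039 m and angle between stylus's own z axis and vertical below 0.35 rad), for 0.1 s.
7. stylus tip down in the seam groove within 6 mm of seam6 (horizontal distance between stylus and seam6 below 0.006 m and z of stylus in the frame of die_block below 0.039 m and angle between stylus's own z axis and vertical below 0.35 rad), for 0.1 s.
At the end, for the whole second after the job is handed in: Each present punch rests flat in a pocket (origin within 35 mm of the tray middle in x, within 4 mm of the floor), nose to the brass strip; the stylus is seated in its stand within 5 mm, upright within 0.12 rad; the bar is within 0.1 rad of square across the tray; bystanders in place (x of punch1 in the frame of tray between -0.035 and 0.035 m and y of punch1 in the frame of tray between -0.095 and 0.095 m and z of punch1 in the frame of tray between 0.003 and 0.012 m and x of each of punch1_nose, punch2_nose, punch3_nose, punch4_nose in the frame of tray above 0.02 m and linear speed of each of punch1, punch2, punch3, punch4, stylus below 0.02 m/s and x of punch2 in the frame of tray between -0.035 and 0.035 m and y of punch2 in the frame of tray between -0.095 and 0.095 m and z of punch2 in the frame of tray between 0.003 and 0.012 m and x of punch3 in the frame of tray between -0.035 and 0.035 m and y of punch3 in the frame of tray between -0.095 and 0.095 m and z of punch3 in the frame of tray between 0.003 and 0.012 m and x of punch4 in the frame of tray between -0.035 and 0.035 m and y of punch4 in the frame of tray between -0.095 and 0.095 m and z of punch4 in the frame of tray between 0.003 and 0.012 m and horizontal distance between stylus and stand below 0.01 m and angle between stylus's own z axis and vertical below 0.12 rad and z of stylus in the frame of stand between 0 and 0.01 m and value of joint bar between -0.1 and 0.1 rad and velocity of joint bar between -0.05 and 0.05 rad/s); the robot touches nothing.
It fails at once if the sleeve, punch holder or ring is moved more than 3 cm or tipped over (distance of any of die_sleeve, punch_holder, retainer_ring from where it was at the start of the episode above 0.03 m or angle between any of die_sleeve, punch_holder, retainer_ring's own z axis and vertical above 0.5 rad).
It fails at once if the stylus tip is lifted out of the seam or set down on the block between the two dots (z of stylus in the frame of die_block between 0.041 and 0.052 m and x of stylus in the frame of die_block between -0.055 and 0.055 m and y of stylus in the frame of die_block between -0.045 and 0.045 m).
It fails at once if the stylus moves faster than 90 mm/s while its tip is in the seam (z of stylus in the frame of die_block below 0.039 m and x of stylus in the frame of die_block between -0.085 and 0.085 m and y of stylus in the frame of die_block between -0.03 and 0.03 m and linear speed of stylus above 0.09 m/s).
It fails at once if the stylus is pressed on the die block with more than 30 N (contact force between stylus and die_block above 30 N).
Of punch1, punch2, punch3, punch4 only 2 to 4 are there at a start; the rules pass over those that are not, and their reading is None.
At some moment in a run one of punch1, punch2, punch3, punch4 may be knocked a few centimetres aside while the robot is not near it.
It also fails if it takes over 210 s, if anything falls off the work surface, if the arm or the gripper's body presses on something with over 40 N, if the wrist force passes 120 N, or if a joint passes its speed limit or range.

## Working session

There is one attempt and no reset: what is moved stays moved. The work goes in short steps, Python scripts to look and compute and a tool call to move; the robot and the scene stay as the last step left them, time stands still between calls to the robot, and variables do not carry over. Pictures are saved under pics/ and viewed, at most 14 in all, crops included, and the job is handed in when it is done.

Besides the shell and the picture viewer there is one more tool, called as name(argument=value, ...), one argument or row to a line, values as JSON. arm_command: Moves the arm, as the interface text tells. Its arguments: {"type":"object","properties":{"commands":{"type":"array","items":{"type":"array"}},"newtons":{"type":"number"}},"required":["commands"]}

```bash
mkdir -p pics; cat > h.py <<'E'
import numpy as np, cv2
from rig import bot
from scipy.spatial.transform import Rotation as R
def snap(name,fn):
    info=bot.camera_info(name); im,d=bot.read_camera(name)
    cv2.imwrite(f'pics/{fn}.png',im[:,:,::-1]); np.savez(f'pics/{fn}.npz',im=im,d=d,K=info['intrinsics'],T=info['extrinsics'])
    return im,d,info
def load(fn):
    z=np.load(f'pics/{fn}.npz'); return z['im'],z['d'],z['K'],z['T']
def cloud(d,K,T):
    v,u=np.mgrid[:d.shape[0],:d.shape[1]]
    p=np.stack([(u-K[0,2])/K[0,0]*d,(v-K[1,2])/K[1,1]*d,d],-1)
    return p@T[:3,:3].T+T[:3,3]
def pix(u,v,z,K,T):  # intersect with plane z
    r=T[:3,:3]@np.array([(u-K[0,2])/K[0,0],(v-K[1,2])/K[1,1],1]); return T[:3,3]+r*(z-T[2,3])/r[2]
E
python3 - <<'E'
from h import *
s=bot.state()
print({k:np.round(v,4) for k,v in s.items()})
for n in('top','scene'):
    im,d,i=snap(n,n+'0'); print(np.round(i['intrinsics'],1),np.round(i['extrinsics'],3))
E
```

```text
{'time': np.float64(0.0), 'joint_pos': array([ 1.2434,  0.3005,  1.5215, -0.    ,  1.3207, -0.0666]), 'joint_velocities': array([ 0.0006, -0.001 ,  0.0001,  0.001 ,  0.0009,  0.0009]), 'joint_torque': array([-3.40000e-03, -5.31813e+01, -3.52734e+01,  7.07000e-02,
        2.45000e-02, -1.00000e-04]), 'tcp_pos': array([0.1417, 0.5312, 0.2159]), 'ee_rot': array([-4.0840e-01, -3.1148e+00,  1.8000e-03]), 'contact_force': array([ 0.4732,  0.0577, -0.2093]), 'ft_torque': array([-0.0557, -0.0178, -0.0764]), 'grasp_force': np.float64(0.0), 'finger_gap': np.float64(0.9968)}
[[379.    0.  280.7]
 [  0.  379.  207.4]
 [  0.    0.    1. ]] [[ 0.004 -0.986  0.167  0.42 ]
 [-1.    -0.004  0.     0.047]
 [ 0.001 -0.167 -0.986  0.983]
 [ 0.     0.     0.     1.   ]]
[[433.1   0.  281.6]
 [  0.  433.1 206.8]
 [  0.    0.    1. ]] [[ 0.385  0.567 -0.728  1.367]
 [ 0.923 -0.221  0.317 -0.295]
 [ 0.019 -0.793 -0.609  0.772]
 [ 0.     0.     0.     1.   ]]
```

View pics/top0.png

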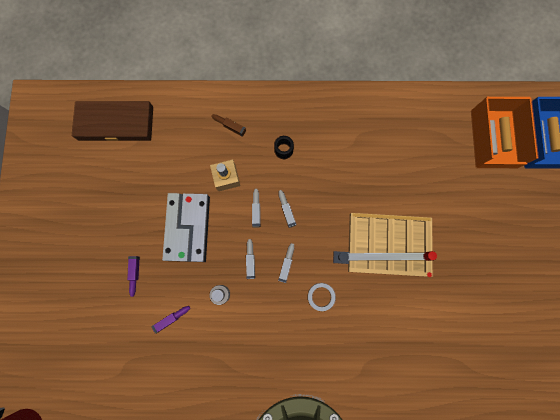

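View pics/scene0.png

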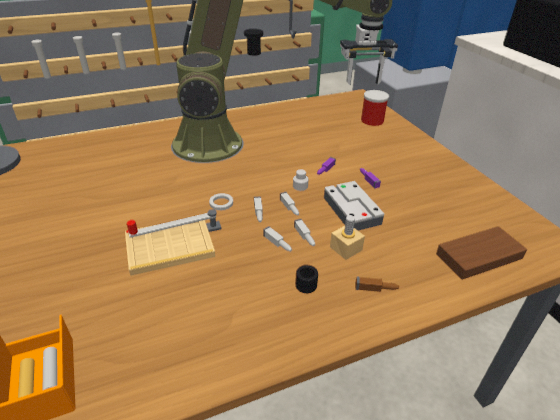

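Top view: four bright punches at (256,207), (287,208), (250,258) and (287,262). The purple look-alikes are at (132,275) and (171,319) and the brown one is at (229,124). These six are the candidates, and only the four bright steel ones fit. The die block is at (186,228), with green at (181,255) and red at (188,199). The stand is at (224,174), the tray at (391,244), the bar hinge at (340,257) and the knob at (432,256). I'll confirm in an enlarged crop.

```bash
python3 - <<'E'
from h import *
im,d,K,T=load('top0')
c=im[110:310,115:335]; cv2.imwrite('pics/crop1.png',cv2.resize(c,None,fx=3,fy=3,interpolation=cv2.INTER_CUBIC)[:,:,::-1])
P=cloud(d,K,T)
mask=((P[...,2]>0.006)&(P[...,0]>0.15)).astype(np.uint8)
mask[:,:120]=mask[:,:120]
n,l,st,ce=cv2.connectedComponentsWithStats(mask)
for i in range(1,n):
    if st[i,4]>30:
        q=P[l==i]; 
        r=cv2.minAreaRect((q[:,:2]*1000).astype(np.float32)); print(ce[i].round(),st[i,4],'rect c',np.round(r[0]),np.round(r[1]),round(r[2],1),'zmax',np.round(np.percentile(q[:,2],[50,95]),3))
for n_,u,v,z in[('green',181,255,.04),('red',188,199,.04),('styl',223,170,.099),('hinge',340,257,.045),('knob',432,256,.082)]: print(n_,pix(u,v,z,K,T).round(3), P[v,u].round(3))
E
```

```text
[517. 132.] 5296 rect c [ 679. -316.] [231. 862.] 20.6 zmax [0.037 0.08 ]
[112. 120.] 3074 rect c [688. 294.] [704. 188.] 57.6 zmax [0.034 0.037]
[230. 124.] 279 rect c [643. 111.] [459.  69.] 24.6 zmax [0.021 0.026]
[283. 147.] 312 rect c [594.  45.] [ 50. 348.] 87.9 zmax [0.043 0.047]
[224. 175.] 659 rect c [552. 142.] [318.  68.] 23.6 zmax [0.05  0.103]
[256. 209.] 271 rect c [522.  97.] [224.  38.] 16.2 zmax [0.023 0.026]
[286. 210.] 277 rect c [526.  30.] [211.  40.] 1.4 zmax [0.022 0.026]
[186. 227.] 2887 rect c [521. 191.] [306. 175.] 84.6 zmax [0.039 0.042]
[389. 245.] 4767 rect c [ 493. -147.] [383. 155.] 88.6 zmax [0.018 0.05 ]
[250. 261.] 296 rect c [453. 124.] [98. 20.] 1.9 zmax [0.022 0.026]
[286. 264.] 285 rect c [444.  31.] [20. 99.] 74.5 zmax [0.023 0.027]
[132. 274.] 358 rect c [414. 238.] [ 99. 382.] 1.8 zmax [0.021 0.026]
[321. 297.] 334 rect c [369. -16.] [148.  68.] 76.0 zmax [0.012 0.015]
[219. 294.] 325 rect c [396. 138.] [ 46. 184.] 27.6 zmax [0.036 0.056]
[169. 319.] 325 rect c [357. 207.] [ 27. 342.] 25.9 zmax [0.022 0.026]
green [0.46  0.293 0.04 ] [0.46  0.293 0.039]
red [0.601 0.282 0.04 ] [0.601 0.282 0.04 ]
styl [0.661 0.186 0.099] [0.66  0.185 0.103]
hinge [ 0.456 -0.099  0.045] [ 0.456 -0.098  0.053]
knob [ 0.458 -0.311  0.082] [ 0.458 -0.31   0.083]
```

View pics/crop1.png

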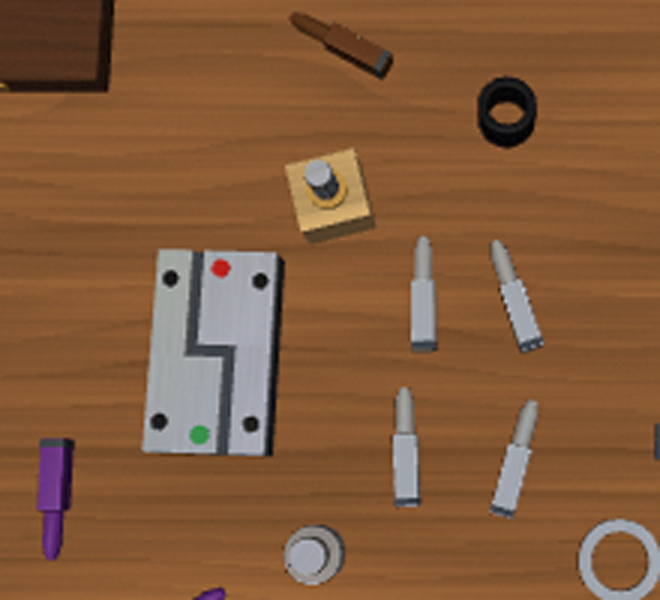

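The crop confirms it. The four bright punches all point their noses to +x (image up), and the purple and brown ones are decoys. Next I'll fit finer poses and work out the first move.

```bash
cat >> h.py <<'E'
def yawdeg():
    M=R.from_rotvec(bot.state()['ee_rot']).as_matrix(); return np.degrees(np.arctan2(M[1,1],M[0,1]))
def go(x,y,z,yaw=None):
    """tool shift mm and turn for TCP target; yaw = world heading (deg) of tool y, mod 180"""
    s=bot.state(); M=R.from_rotvec(s['ee_rot']).as_matrix()
    sh=M.T@(np.array([x,y,z])-s['tcp_pos'])*1000
    t=0 if yaw is None else -((yaw-yawdeg()+90)%180-90)
    print('shift',sh.round(1),'turn',round(t,1),'yaw',round(yawdeg(),1),'q6',s['joint_pos'][5].round(2),'tcp',(s['tcp_pos']*1000).round(1),'F',s['contact_force'].round(1),'gap',round(s['finger_gap']*94,1),'grip',round(float(s['grasp_force']),1),'t',round(float(s['time']),1))
E
python3 - <<'E'
from h import *
im,d,K,T=load('top0'); P=cloud(d,K,T)
def fit(name,box,zl,zh):
    u0,v0,u1,v1=box; q=P[v0:v1,u0:u1].reshape(-1,3); q=q[(q[:,2]>zl)&(q[:,2]<zh)]
    r=cv2.minAreaRect((q[:,:2]*1000).astype(np.float32)); print(name,len(q),np.round(r[0],1),np.round(r[1],1),round(r[2],1))
fit('block',(155,185,218,268),.035,.045)
fit('stand',(205,155,245,195),.046,.054)
fit('handle',(205,155,245,195),.094,.106)
fit('tray',(345,205,440,280),.016,.024)
fit('p1',(245,185,268,232),.02,.029)
fit('p2',(272,185,300,232),.02,.029)
fit('p3',(240,235,262,285),.02,.029)
fit('p4',(275,240,300,285),.02,.029)
Tw=bot.camera_info('wrist'); print(Tw['intrinsics'].round(1)); s=bot.state()
M=np.eye(4); M[:3,:3]=R.from_rotvec(s['ee_rot']).as_matrix(); M[:3,3]=s['tcp_pos']; print(M.round(3)); print((np.linalg.inv(M)@Tw['extrinsics']).round(3))
go(.50,.20,.26,90)
go(.50,.20,.26,0)
E
```

```text
block 2423 [539.1 274.4] [127.2 187.2] 88.8
stand 377 [666.4 192.4] [61.  60.2] 14.7
handle 68 [666.2 191.9] [20.6 20.4] 25.1
tray 2047 [ 490.5 -231.9] [208.4 150.1] 86.8
p1 193 [579.1 111.6] [88.7 18.3] 0.8
p2 186 [576.2  31.4] [84.1 20.1] 18.5
p3 205 [451.6 124.1] [95.2 20.1] 1.9
p4 203 [442.7  31.5] [19.8 97.2] 74.5
[[303.1   0.  278.4]
 [  0.  303.1 206.7]
 [  0.    0.    1. ]]
[[-0.966  0.258 -0.     0.142]
 [ 0.258  0.966 -0.001  0.531]
 [ 0.    -0.001 -1.     0.216]
 [ 0.     0.     0.     1.   ]]
[[-0.001 -0.965 -0.264  0.077]
 [ 1.    -0.001  0.    -0.   ]
 [-0.    -0.264  0.965 -0.169]
 [ 0.     0.     0.     1.   ]]
shift [-431.5 -227.6  -43.8] turn -14.9 yaw 75.1 q6 -0.07 tcp [141.8 531.2 216. ] F [ 0.4 -0.  -0.2] gap 94.0 grip 0.0 t 0.1
shift [-431.5 -227.6  -43.8] turn 75.1 yaw 75.1 q6 -0.07 tcp [141.8 531.2 216. ] F [ 0.4 -0.  -0.2] gap 94.0 grip 0.0 t 0.1
```

arm_command(
  commands=[
    [[-32,-12,0],0,94],
    [[-65,-25,0],0,94],
    [[-97,-38,0],0,94],
    [[-129,-50,0],0,94],
    [[-161,-63,0],0,94],
  ],
)

```text
time: 0.6
tcp_pos: [0.282, 0.428, 0.2162]
ee_rot: [-0.408, -3.115, 0.001]
contact_force: [0.0, 1.0, -0.1]
finger_gap: 0.998
grasp_force: 0.0
```

arm_command(
  commands=[
    [[-32,-12,0],0,94],
    [[-65,-25,0],0,94],
    [[-97,-38,0],0,94],
    [[-129,-50,0],0,94],
    [[-161,-63,0],0,94],
  ],
)

```text
time: 1.1
tcp_pos: [0.4214, 0.3256, 0.2162]
ee_rot: [-0.408, -3.115, 0.001]
contact_force: [0.2, 0.8, 1.4]
finger_gap: 0.994
grasp_force: 0.0
```

arm_command(
  commands=[
    [[-40,-16,4],0,94],
    [[-80,-31,8],0,94],
    [[-120,-47,12],0,94],
    [[-161,-63,16],0,94],
    [[-161,-63,16],0,94],
  ],
)

```text
time: 1.6
tcp_pos: [0.5623, 0.2209, 0.1989]
ee_rot: [-0.415, -3.113, 0.002]
contact_force: [-0.7, 0.7, -1.2]
finger_gap: 0.996
grasp_force: 0.0
```

```bash
python3 - <<'E'
from h import *
go(.666,.192,.2)
bot.read_camera('wrist')
im,d,i=snap('wrist','w1')
cv2.imwrite('pics/w1b.png',cv2.resize(im,(784,588),interpolation=cv2.INTER_CUBIC)[:,:,::-1])
go(.666,.192,.2)
E
```

```text
shift [-107.7   -0.7   -1.3] turn 0 yaw 74.8 q6 -0.99 tcp [562.3 220.9 198.9] F [-0.7  0.7 -1.2] gap 93.7 grip 0.0 t 1.6
shift [-110.8   -3.    -0.5] turn 0 yaw 75.0 q6 -0.99 tcp [559.8 223.7 199.6] F [-0.3  0.6  0.2] gap 94.4 grip 0.0 t 1.7
```

View pics/w1b.png

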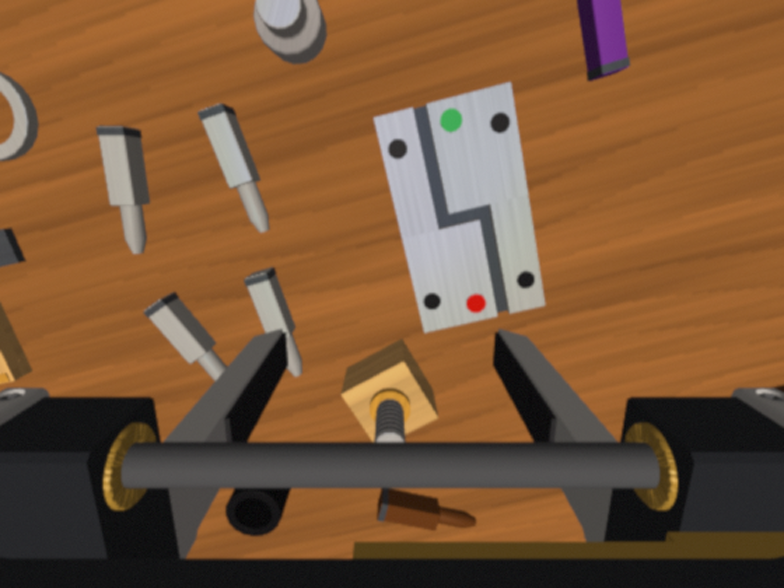

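Wrist view: the whole block is visible, with top-face corners at (374,117), (512,83), (545,306) and (424,333) in the enlarged picture. Green is at (451,120), red at (476,303) and the stylus in the stand at (390,420). I'll fit the block and stand here.

```bash
python3 - <<'E'
from h import *
im,d,K,T=load('w1'); P=cloud(d,K,T)
for u,v in[(374,117),(512,83),(545,306),(424,333)]: print(pix(u/1.4,v/1.4,.04,K,T)[:2].round(4)*1000)
def fit(name,box,zl,zh,er=0):
    u0,v0,u1,v1=box; m=np.zeros(d.shape,bool); m[v0:v1,u0:u1]=1; m&=(P[...,2]>zl)&(P[...,2]<zh)
    if er: m=cv2.morphologyEx(m.astype(np.uint8),cv2.MORPH_OPEN,np.ones((3,3)))>0
    q=P[m]; r=cv2.minAreaRect((q[:,:2]*1000).astype(np.float32)); print(name,len(q),np.round(r[0],1),np.round(r[1],1),round(r[2],1),'z',np.median(q[:,2]).round(4)); return m,q
m,q=fit('block',(255,50,400,245),.035,.045,1)
fit('stand',(240,250,320,325),.046,.055,1)
# groove pixels: dark within block hull
hsv=cv2.cvtColor(im,cv2.COLOR_RGB2HSV)
r=cv2.minAreaRect(q[:,:2].astype(np.float32)*1000)
uv=np.argwhere(np.ones(d.shape)); 
g=np.array([pix(u,v,.04,K,T)[:2] for v,u in uv]).reshape(d.shape+(2,))
a=np.radians(r[2]); 
for n,lo,hi in(('green',(45,80,60),(85,255,255)),('red',(0,150,100),(8,255,255))):
    mm=cv2.inRange(hsv,np.array(lo),np.array(hi))>0; mm[:,:255]=0;mm[:,400:]=0;mm[245:]=0; print(n,g[mm].mean(0).round(4)*1000,mm.sum())
np.savez('pics/g.npz',g=g)
# dot-derived and rect-derived profile of groove
ang=np.radians(r[2]) ; ax=np.array([np.cos(ang),np.sin(ang)])
if abs(ax[0])<.7: ax=np.array([ax[1],-ax[0]])
ax*=np.sign(ax[0]); ay=np.array([-ax[1],ax[0]]); c=np.array(r[0])/1000
print('yaw',np.degrees(np.arctan2(ax[1],ax[0])),c)
X=(g-c)@ax;Y=(g-c)@ay; V=hsv[...,2]
dark=(V<110)&(abs(X)<.083)&(abs(Y)<.047)
for x in(-.08,-.06,-.04,-.02,.02,.04,.06,.08):
    s=dark&(abs(X-x)<.002)&(abs(Y)<.03); print(x,np.round(1000*np.array([Y[s].min(),Y[s].mean(),Y[s].max()]),1))
s=dark&(abs(Y)<.008); print('cross',np.round(1000*np.array([X[s].min(),X[s].mean(),X[s].max()]),1))
E
```

```text
[445.5 241.2]
[449.4 341.6]
[619.3 336.2]
[616.3 236. ]
block 13430 [531.6 288.4] [100.4 170.4] 88.6 z 0.0407
stand 1572 [667.  192.7] [61.  60.6] 14.9 z 0.0506
green [461.7 294.3] 194
red [602.1 282.5] 125
yaw -1.4411849975586002 [0.53159515 0.28840506]
-0.08 [-20.2 -16.1 -12. ]
-0.06 [-20.1 -16.1 -12.1]
-0.04 [-20.2 -16.1 -11.9]
-0.02 [-20.2 -16.  -11.8]
0.02 [12.1 16.1 20.3]
0.04 [11.7 16.  20.2]
0.06 [11.5 15.9 20.2]
0.08 [11.8 16.  20.1]
cross [-3.8  0.3  4.3]
```

arm_command(
  commands=[
    [[-30,-1,0],-4,94],
    [[-60,-2,0],-8,94],
    [[-90,-3,0],-12,94],
    [[-111,-3,0],-13.5,94],
    [[-111,-3,0],-13.5,94],
  ],
)

```text
time: 2.2
tcp_pos: [0.6669, 0.1929, 0.1998]
ee_rot: [-0.038, -3.141, 0.0]
contact_force: [-0.8, 0.2, -0.2]
finger_gap: 0.999
grasp_force: 0.0
```

```bash
python3 - <<'E'
from h import *
snap('top','t1'); im,d,K,T=load('t1'); P=cloud(d,K,T)[150:200,200:250].reshape(-1,3)
q=P[(P[:,2]>.094)&(P[:,2]<.108)&(abs(P[:,0]-.666)<.02)&(abs(P[:,1]-.192)<.02)]; print(len(q),q.mean(0) if len(q) else '')
go(.6665,.1923,.074,88.56)
E
```

```text
0 
shift [ -0.7  -1.1 125.9] turn 0.0 yaw 88.6 q6 -1.32 tcp [665.9 193.5 199.9] F [-1.3  0.2 -0.3] gap 94.1 grip 0.0 t 2.2
```

arm_command(
  commands=[
    [[0,-1,25],0,94],
    [[0,-1,55],0,94],
    [[0,-1,85],0,94],
    [[0,-1,110],0,94],
    [[0,-1,126],0,94],
  ],
)

```text
time: 2.75
tcp_pos: [0.6645, 0.1928, 0.0729]
ee_rot: [-0.038, -3.139, 0.001]
contact_force: [0.5, -0.7, -0.6]
finger_gap: 1.001
grasp_force: 0.0
```

arm_command(
  commands=[
    [[0,0,0],0,60],
    [[0,0,0],0,40],
    [[0,0,0],0,26],
    [[0,0,0],0,20],
    [[0,0,0],0,15],
  ],
  newtons=15,
)

```text
time: 3.25
tcp_pos: [0.6665, 0.1918, 0.0753]
ee_rot: [0.04, 3.14, 0.0]
contact_force: [-0.0, 0.1, -0.4]
finger_gap: 0.608
grasp_force: 0.0
```

arm_command(
  commands=[
    [[0,0,0],0,10],
    [[0,0,0],0,10],
    [[0,0,0],0,10],
    [[0,0,0],0,10],
    [[0,0,0],0,10],
  ],
  newtons=20,
)

```text
time: 3.75
tcp_pos: [0.6662, 0.1918, 0.0744]
ee_rot: [-0.039, -3.141, -0.0]
contact_force: [0.6, 0.0, -0.3]
finger_gap: 0.228
grasp_force: 20.0
```

```bash
python3 - <<'E'
from h import *
go(.6665,.1923,.074,88.56)
E
```

```text
shift [-0.3  0.5  0.4] turn 0.0 yaw 88.6 q6 -1.32 tcp [666.2 191.8  74.4] F [ 0.6  0.  -0.3] gap 21.4 grip 20.0 t 3.8
```

arm_command(
  commands=[
    [[0,0,-10],0,10],
    [[0,0,-25],0,10],
    [[0,0,-45],0,10],
    [[0,0,-65],0,10],
    [[0,0,-80],0,10],
  ],
)

```text
time: 4.25
tcp_pos: [0.6666, 0.1918, 0.1573]
ee_rot: [0.039, 3.139, 0.001]
contact_force: [0.2, 0.1, -1.1]
finger_gap: 0.229
grasp_force: 20.0
```

arm_command(
  commands=[
    [[0,0,0],0,10],
    [[30,12,0],0,10],
    [[60,25,0],0,10],
    [[90,38,0],0,10],
    [[110,45,0],0,10],
  ],
)

```text
time: 4.75
tcp_pos: [0.5553, 0.2402, 0.1538]
ee_rot: [-0.038, -3.14, 0.0]
contact_force: [0.9, 0.7, -1.0]
finger_gap: 0.227
grasp_force: 20.0
```

arm_command(
  commands=[
    [[25,12,0],0,10],
    [[55,25,0],0,10],
    [[80,35,0],0,10],
    [[90,38,0],0,10],
    [[90,38,0],0,10],
  ],
)

```text
time: 5.25
tcp_pos: [0.4677, 0.28, 0.1544]
ee_rot: [-0.038, -3.141, 0.0]
contact_force: [0.4, -0.4, -1.7]
finger_gap: 0.227
grasp_force: 20.0
```

```bash
python3 - <<'E'
from h import *
bot.read_camera('wrist')
go(.4612,.2742,.154,88.56)
snap('wrist','w2'); 
im,d,K,T=load('w2'); c=im[100:400,130:430]; cv2.imwrite('pics/w2b.png',cv2.resize(c,(600,600),interpolation=cv2.INTER_CUBIC)[:,:,::-1])
go(.4612,.2742,.154,88.56)
E
```

```text
shift [ 7.3 -5.6  0.4] turn 0.0 yaw 88.6 q6 -1.08 tcp [468.6 279.6 154.4] F [ 0.3  0.4 -0.9] gap 21.6 grip 20.0 t 5.3
shift [ 7.7 -5.4  0.4] turn -0.0 yaw 88.5 q6 -1.08 tcp [469.1 279.4 154.4] F [-0.8 -0.4 -1.1] gap 21.4 grip 20.0 t 5.3
```

View pics/w2b.png

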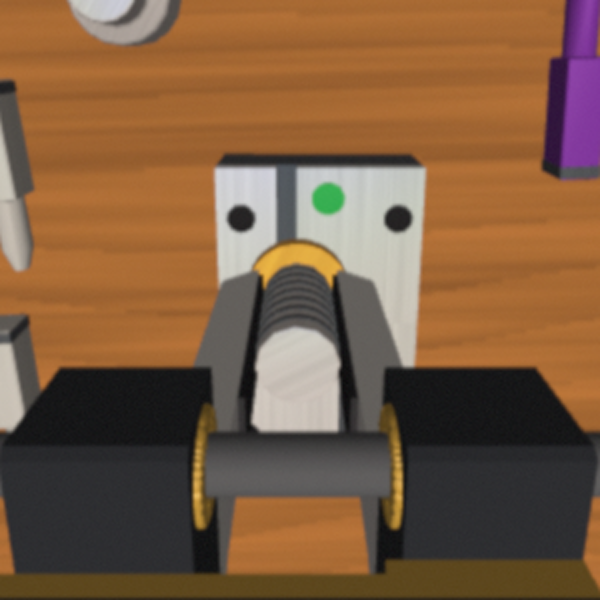

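Wrist view: the stylus is held upright. The flange's near edge is at crop (298,240), and the tip is hidden below it. I'll use the flange edge to locate the stylus axis relative to the TCP.

```bash
python3 - <<'E'
from h import *
im,d,K,T=load('w2'); s=bot.state()
hsv=cv2.cvtColor(im,cv2.COLOR_RGB2HSV); P=cloud(d,K,T)
m=(cv2.inRange(hsv,np.array([10,120,120]),np.array([28,255,255]))>0)&(P[...,2]>.1)&(P[...,2]<.16)
m[:200]=0; m[260:]=0
v,u=np.where(m); print(u.min(),u.max(),v.min(),v.max(), P[m][:,2].min(), np.median(P[m][:,2]))
M=R.from_rotvec(s['ee_rot']).as_matrix()
for zz in(.130,.136): print(((pix(np.mean(u[v==v.min()]),v.min()-.5,zz,K,T)-s['tcp_pos'])@M*1000).round(1))
q=P[m&(abs(P[...,2]-.136)<.003)]
print(len(q),((q-s['tcp_pos'])@M*1000).min(0).round(1),((q-s['tcp_pos'])@M*1000).max(0).round(1))
q=((q-s['tcp_pos'])@M*1000)[:,:2]
# circle rim fit of radius 17 using outermost points per column
h=cv2.convexHull(q.astype(np.float32))[:,0]; from scipy.optimize import least_squares
o=h[h[:,0]>8]; print(o.round(1).tolist()); print(least_squares(lambda c:np.hypot(*(o-c).T)-17,[0,0]).x)
# handle top points
k=(P[...,2]>.182)&(P[...,2]<.192); k[:250]=0; kk=((P[k]-s['tcp_pos'])@M*1000); print(len(kk),kk.min(0),kk.max(0))
E
```

```text
257 300 221 243 0.13381290208810498 0.13678370101351478
[14.7  0.4 24.4]
[16.6  0.4 18.4]
504 [  1.2 -14.4  15.5] [16.5 13.8 20.6]
[[16.5, 0.699999988079071], [15.899999618530273, 3.9000000953674316], [15.699999809265137, 4.599999904632568], [15.0, 6.599999904632568], [14.100000381469727, 8.5], [11.199999809265137, 11.899999618530273], [9.699999809265137, 13.100000381469727], [8.899999618530273, 13.800000190734863], [8.600000381469727, -14.399999618530273], [9.800000190734863, -13.600000381469727], [12.800000190734863, -10.899999618530273], [15.199999809265137, -7.099999904632568], [16.200000762939453, -3.799999952316284]]
[-0.5329705  -0.30346338]
1860 [-11.51518057 -23.50791818 -37.6026211 ] [ 10.7953279   22.9769051  -27.65336549]
```

arm_command(
  commands=[
    [[4,-3,0],0,10],
    [[8,-5,0],0,10],
    [[8,-5,10],0,10],
    [[8,-5,20],0,10],
    [[8,-5,26],0,10],
  ],
)

```text
time: 5.85
tcp_pos: [0.4599, 0.2746, 0.1269]
ee_rot: [-0.04, -3.14, 0.001]
contact_force: [-1.0, -0.4, -2.4]
finger_gap: 0.229
grasp_force: 20.0
```

arm_command(
  commands=[
    [[0,0,0],0,10],
    [[0,0,0],0,10],
    [[0,0,0],0,10],
    [[0,0,0],0,10],
    [[0,0,0],0,10],
  ],
)

```text
time: 6.35
tcp_pos: [0.4603, 0.275, 0.1287]
ee_rot: [0.04, 3.141, 0.0]
contact_force: [-0.2, 0.8, -1.0]
finger_gap: 0.23
grasp_force: 20.0
```

```bash
python3 - <<'E'
from h import *
for k in range(4):
    go(.4608,.2744,.1044,88.56); snap('top','t2')
im,d,K,T=load('t2'); P=cloud(d,K,T)
E
```

```text
shift [-0.5 -0.6 24.3] turn -0.0 yaw 88.6 q6 -1.08 tcp [460.3 275.  128.7] F [-0.2  0.8 -1. ] gap 21.6 grip 20.0 t 6.3
shift [-0.5 -0.6 24.2] turn -0.0 yaw 88.6 q6 -1.08 tcp [460.3 275.  128.6] F [-0.7 -0.3 -0.9] gap 21.8 grip 20.0 t 6.4
shift [-0.5 -0.5 24.2] turn -0.0 yaw 88.6 q6 -1.08 tcp [460.3 275.  128.6] F [ 0.9  0.4 -0.8] gap 21.7 grip 20.0 t 6.5
shift [-0.6 -0.5 24.1] turn -0.0 yaw 88.6 q6 -1.08 tcp [460.3 274.9 128.5] F [ 0.1  0.3 -1.2] gap 21.3 grip 20.0 t 6.5
```

arm_command(
  commands=[
    [[-0.5,-0.5,3],0,10],
    [[-0.5,-0.5,6],0,10],
    [[-0.5,-0.5,9],0,10],
    [[-0.5,-0.5,11],0,10],
    [[-0.5,-0.5,13],0,10],
  ],
)

```text
time: 7.05
tcp_pos: [0.4607, 0.2744, 0.1152]
ee_rot: [-0.039, -3.141, 0.0]
contact_force: [0.3, -0.3, -1.2]
finger_gap: 0.232
grasp_force: 20.0
```

arm_command(
  commands=[
    [[0,0,3],0,10],
    [[0,0,6],0,10],
    [[0,0,9],0,10],
    [[0,0,11],0,10],
    [[0,0,11],0,10],
  ],
)

```text
time: 7.55
tcp_pos: [0.4606, 0.2744, 0.1041]
ee_rot: [-0.04, -3.141, 0.0]
contact_force: [-0.3, -0.7, -0.7]
finger_gap: 0.228
grasp_force: 20.0
```

```bash
python3 - <<'E'
from h import *
for k in range(2):
    go(.4608,.2744,.1044,88.56); snap('wrist','w3')
go(.4608,.2744,.1044,88.56)
E
```

```text
shift [-0.2  0.  -0.3] turn -0.0 yaw 88.6 q6 -1.08 tcp [460.6 274.4 104.1] F [-0.3 -0.7 -0.7] gap 21.4 grip 20.0 t 7.5
shift [-0.1  0.  -0.1] turn -0.0 yaw 88.6 q6 -1.08 tcp [460.7 274.4 104.3] F [-0.6  0.2 -0.6] gap 21.5 grip 20.0 t 7.6
shift [-0.  -0.   0.1] turn -0.0 yaw 88.6 q6 -1.08 tcp [460.8 274.4 104.5] F [ 0.4  0.3 -0.3] gap 21.7 grip 20.0 t 7.7
```

arm_command(
  commands=[
    [[-3,0,0],0,10],
    [[-6,0,0],0,10],
    [[-9,0,0],0,10],
    [[-12,0,0],0,10],
    [[-15,0,0],0,10],
  ],
)

```text
time: 8.15
tcp_pos: [0.476, 0.274, 0.1044]
ee_rot: [0.04, 3.141, -0.0]
contact_force: [0.5, 0.7, -1.5]
finger_gap: 0.231
grasp_force: 20.0
```

arm_command(
  commands=[
    [[-3,0,0],0,10],
    [[-6,0,0],0,10],
    [[-9,0,0],0,10],
    [[-12,0,0],0,10],
    [[-15,0,0],0,10],
  ],
)

```text
time: 8.65
tcp_pos: [0.491, 0.2737, 0.1044]
ee_rot: [0.04, 3.141, 0.0]
contact_force: [-0.1, -0.0, -1.1]
finger_gap: 0.227
grasp_force: 20.0
```

arm_command(
  commands=[
    [[-3,0,0],0,10],
    [[-6,0,0],0,10],
    [[-9,0,0],0,10],
    [[-12,0,0],0,10],
    [[-15,0,0],0,10],
  ],
)

```text
time: 9.15
tcp_pos: [0.5059, 0.2733, 0.1044]
ee_rot: [-0.04, -3.141, 0.0]
contact_force: [0.3, 0.6, -1.5]
finger_gap: 0.227
grasp_force: 20.0
```

arm_command(
  commands=[
    [[-3,0,0],0,10],
    [[-6,0,0],0,10],
    [[-9,0,0],0,10],
    [[-12,0,0],0,10],
    [[-15,0,0],0,10],
  ],
)

```text
time: 9.65
tcp_pos: [0.521, 0.2729, 0.1045]
ee_rot: [0.04, 3.141, 0.0]
contact_force: [-0.6, -0.5, -2.0]
finger_gap: 0.23
grasp_force: 20.0
```

arm_command(
  commands=[
    [[-3,0,0],0,10],
    [[-6,0,0],0,10],
    [[-8,0,0],0,10],
    [[-10,0,0],0,10],
    [[-10,0,0],0,10],
  ],
)

```text
time: 10.15
tcp_pos: [0.5309, 0.2726, 0.1044]
ee_rot: [0.04, 3.141, -0.0]
contact_force: [0.2, 0.6, -0.4]
finger_gap: 0.227
grasp_force: 20.0
```

```bash
python3 - <<'E'
from h import *
c=np.array([531.6,288.4]);a=np.radians(-1.44);A=np.array([[np.cos(a),-np.sin(a)],[np.sin(a),np.cos(a)]])
for n,p in(('s2',(-.5,-16)),('s4',(-.5,16)),('s6',(69.5,16))):
    w=(c+A@p+[0,.2])/1000; print(n,w); go(*w,.1044,88.56)
E
```

```text
s2 [0.53069808 0.27261762]
shift [ 0.2 -0.   0. ] turn -0.0 yaw 88.6 q6 -1.13 tcp [530.9 272.6 104.4] F [ 0.2  0.6 -0.4] gap 21.3 grip 20.0 t 10.2
s4 [0.53150224 0.30460751]
shift [ 0.2 32.   0. ] turn -0.0 yaw 88.6 q6 -1.13 tcp [530.9 272.6 104.4] F [ 0.2  0.6 -0.4] gap 21.3 grip 20.0 t 10.2
s6 [0.60148013 0.30284841]
shift [-69.8  32.    0. ] turn -0.0 yaw 88.6 q6 -1.13 tcp [530.9 272.6 104.4] F [ 0.2  0.6 -0.4] gap 21.3 grip 20.0 t 10.2
```

Right on the line with no contact. Continuing.

arm_command(
  commands=[
    [[0,3,0],0,10],
    [[0,6,0],0,10],
    [[0,9,0],0,10],
    [[0,12,0],0,10],
    [[0,15,0],0,10],
  ],
)

```text
time: 10.65
tcp_pos: [0.531, 0.288, 0.1044]
ee_rot: [-0.039, -3.141, 0.0]
contact_force: [0.4, 0.0, -1.3]
finger_gap: 0.23
grasp_force: 20.0
```

arm_command(
  commands=[
    [[0,3,0],0,10],
    [[0,6,0],0,10],
    [[0,9,0],0,10],
    [[0,12,0],0,10],
    [[0,14,0],0,10],
  ],
)

```text
time: 11.15
tcp_pos: [0.5314, 0.3019, 0.1045]
ee_rot: [0.039, 3.141, 0.0]
contact_force: [0.7, 0.0, -1.1]
finger_gap: 0.232
grasp_force: 20.0
```

arm_command(
  commands=[
    [[0,2,0],0,10],
    [[0,3,0],0,10],
    [[0,3,0],0,10],
    [[-3,3,0],0,10],
    [[-6,3,0],0,10],
  ],
)

```text
time: 11.65
tcp_pos: [0.5378, 0.3044, 0.1045]
ee_rot: [0.04, 3.141, 0.0]
contact_force: [0.9, -0.6, -0.1]
finger_gap: 0.233
grasp_force: 20.0
```

arm_command(
  commands=[
    [[-3,0,0],0,10],
    [[-6,0,0],0,10],
    [[-9,0,0],0,10],
    [[-12,0,0],0,10],
    [[-15,0,0],0,10],
  ],
)

```text
time: 12.15
tcp_pos: [0.5527, 0.3041, 0.1044]
ee_rot: [-0.04, -3.141, 0.0]
contact_force: [0.5, 0.2, -2.0]
finger_gap: 0.229
grasp_force: 20.0
```

arm_command(
  commands=[
    [[-3,0,0],0,10],
    [[-6,0,0],0,10],
    [[-9,0,0],0,10],
    [[-12,0,0],0,10],
    [[-15,0,0],0,10],
  ],
)

```text
time: 12.65
tcp_pos: [0.5677, 0.3037, 0.1044]
ee_rot: [0.04, 3.141, -0.0]
contact_force: [-0.6, -0.2, -1.0]
finger_gap: 0.23
grasp_force: 20.0
```

arm_command(
  commands=[
    [[-3,0,0],0,10],
    [[-6,0,0],0,10],
    [[-9,0,0],0,10],
    [[-12,0,0],0,10],
    [[-15,0,0],0,10],
  ],
)

```text
time: 13.15
tcp_pos: [0.5827, 0.3034, 0.1044]
ee_rot: [-0.039, -3.141, 0.0]
contact_force: [-0.5, -0.1, -1.3]
finger_gap: 0.23
grasp_force: 20.0
```

arm_command(
  commands=[
    [[-3,0,0],0,10],
    [[-6,0,0],0,10],
    [[-9,0,0],0,10],
    [[-12,0,0],0,10],
    [[-15,0,0],0,10],
  ],
)

```text
time: 13.65
tcp_pos: [0.5977, 0.303, 0.1044]
ee_rot: [0.04, 3.141, 0.0]
contact_force: [0.3, 0.4, -1.1]
finger_gap: 0.23
grasp_force: 20.0
```

arm_command(
  commands=[
    [[-2,0,0],0,10],
    [[-4,0,0],0,10],
    [[-4,0,0],0,10],
    [[-4,0,0],0,10],
    [[-4,0,0],0,10],
  ],
)

```text
time: 14.15
tcp_pos: [0.6014, 0.3029, 0.1044]
ee_rot: [-0.039, -3.141, 0.0]
contact_force: [-0.0, 0.4, -1.3]
finger_gap: 0.232
grasp_force: 20.0
```

```bash
python3 - <<'E'
from h import *
go(.6015,.3028,.1044,88.56)
go(.6662,.1922,.1544,88.56)
E
```

```text
shift [-0.1 -0.1  0. ] turn 0.0 yaw 88.6 q6 -1.13 tcp [601.4 302.9 104.4] F [-0.   0.4 -1.3] gap 21.8 grip 20.0 t 14.2
shift [ -67.6 -109.   -50. ] turn 0.0 yaw 88.6 q6 -1.13 tcp [601.4 302.9 104.4] F [-0.   0.4 -1.3] gap 21.8 grip 20.0 t 14.2
```

arm_command(
  commands=[
    [[0,0,-3],0,10],
    [[0,0,-7],0,10],
    [[0,0,-17],0,10],
    [[0,0,-32],0,10],
    [[0,0,-50],0,10],
  ],
)

```text
time: 14.65
tcp_pos: [0.6015, 0.3029, 0.1559]
ee_rot: [0.04, 3.141, 0.0]
contact_force: [1.1, 0.0, -0.8]
finger_gap: 0.232
grasp_force: 20.0
```

arm_command(
  commands=[
    [[-15,-25,0],0,10],
    [[-35,-55,0],0,10],
    [[-55,-85,0],0,10],
    [[-67.5,-109,0],0,10],
    [[-67.5,-109,0],0,10],
  ],
)

```text
time: 15.15
tcp_pos: [0.6677, 0.189, 0.1557]
ee_rot: [0.045, 3.14, -0.0]
contact_force: [-0.1, -1.0, -2.0]
finger_gap: 0.229
grasp_force: 20.0
```

arm_command(
  commands=[
    [[0,0,0],0,10],
    [[0,0,0],0,10],
    [[0,0,0],0,10],
    [[0,0,8],0,10],
    [[0,0,16],0,10],
  ],
)

```text
time: 15.65
tcp_pos: [0.666, 0.1927, 0.1379]
ee_rot: [0.038, 3.141, 0.0]
contact_force: [0.0, 0.3, -1.4]
finger_gap: 0.229
grasp_force: 20.0
```

```bash
python3 - <<'E'
from h import *
go(.6662,.1922,.0750,88.56); bot.read_camera('top')
go(.6662,.1922,.0750,88.56)
E
```

```text
shift [-0.2 -0.5 62.9] turn 0.0 yaw 88.6 q6 -1.32 tcp [666.  192.7 137.9] F [ 0.   0.3 -1.4] gap 21.5 grip 20.0 t 15.7
shift [-0.9 -0.2 60.9] turn 0.0 yaw 88.6 q6 -1.32 tcp [665.4 192.4 135.9] F [-0.5 -0.1 -2.7] gap 21.5 grip 20.0 t 15.7
```

arm_command(
  commands=[
    [[0,0,6],0,10],
    [[0,0,12],0,10],
    [[0,0,18],0,10],
    [[0,0,24],0,10],
    [[0,0,30],0,10],
  ],
)

```text
time: 16.2
tcp_pos: [0.6662, 0.1922, 0.1079]
ee_rot: [-0.04, -3.141, 0.0]
contact_force: [0.1, 0.4, -1.3]
finger_gap: 0.228
grasp_force: 20.0
```

arm_command(
  commands=[
    [[0,0,8],0,10],
    [[0,0,16],0,10],
    [[0,0,24],0,10],
    [[0,0,30],0,10],
    [[0,0,33],0,10],
  ],
)

```text
time: 16.7
tcp_pos: [0.666, 0.1922, 0.0746]
ee_rot: [-0.04, -3.14, 0.0]
contact_force: [0.0, 0.1, -1.7]
finger_gap: 0.231
grasp_force: 20.0
```

```bash
python3 - <<'E'
from h import *
bot.read_camera('top')
go(.6662,.1922,.0744,88.56)
E
```

```text
shift [-0.1 -0.   0.3] turn -0.0 yaw 88.6 q6 -1.32 tcp [666.1 192.2  74.7] F [ 0.4 -1.1 -1. ] gap 21.7 grip 20.0 t 16.8
```

arm_command(
  commands=[
    [[0,0,0],0,30],
    [[0,0,0],0,40],
    [[0,0,0],0,50],
    [[0,0,0],0,50],
    [[0,0,0],0,50],
  ],
)

```text
time: 17.25
tcp_pos: [0.6663, 0.1922, 0.0756]
ee_rot: [0.04, 3.141, 0.0]
contact_force: [-0.0, -0.2, 0.7]
finger_gap: 0.531
grasp_force: 0.0
```

arm_command(
  commands=[
    [[0,0,-15],0,50],
    [[0,0,-35],0,50],
    [[0,0,-60],0,50],
    [[0,0,-85],0,50],
    [[0,0,-100],0,50],
  ],
)

```text
time: 17.75
tcp_pos: [0.6668, 0.1923, 0.1789]
ee_rot: [0.04, 3.138, 0.001]
contact_force: [-0.4, 0.3, 0.2]
finger_gap: 0.533
grasp_force: 0.0
```

arm_command(
  commands=[
    [[10,-45,0],8,50],
    [[20,-90,0],16,50],
    [[30,-135,0],24,50],
    [[40,-180,0],32,50],
    [[50,-220,0],40,50],
  ],
)

```text
time: 18.25
tcp_pos: [0.6099, -0.0284, 0.176]
ee_rot: [1.12, 2.935, -0.0]
contact_force: [-0.6, 0.7, 0.2]
finger_gap: 0.531
grasp_force: 0.0
```

```bash
cat >> h.py <<'E'
def rectfit(P,name,x0,x1,y0,y1,zl,zh):
    q=P[(P[...,2]>zl)&(P[...,2]<zh)&(P[...,0]>x0)&(P[...,0]<x1)&(P[...,1]>y0)&(P[...,1]<y1)]
    if len(q)<20: print(name,'few',len(q)); return
    r=cv2.minAreaRect((q[:,:2]*1000).astype(np.float32)); print(name,len(q),np.round(r[0],1),np.round(r[1],1),round(r[2],1)); return q
def punch(P,name,x,y,rad=.075):
    """shank-top fit: flat face z 0.020-0.028; returns nose direction and origin"""
    q=P[(P[...,2]>.006)&(P[...,2]<.030)&(np.hypot(P[...,0]-x,P[...,1]-y)<rad)]
    t=q[q[:,2]>.0215][:,:2]  # shank top (nose tops out at 20)
    if len(t)<20: print(name,'few',len(t)); return
    r=cv2.minAreaRect((t*1000).astype(np.float32)); c=np.array(r[0]); w,h=r[1]; a=r[2] if w>h else r[2]+90
    ax=np.array([np.cos(np.radians(a)),np.sin(np.radians(a))]); 
    if ((q[:,:2].mean(0)*1000-c)@ax)<0: ax=-ax
    print(name,len(t),'shank c',c.round(1),'size',np.round(r[1],1),'yaw',round(np.degrees(np.arctan2(ax[1],ax[0])),1),'origin',(c+20*ax).round(1),'bal',(c+12*ax).round(1)); return c,ax
def punches(P):
    # find shank tops on bench
    m=((P[...,2]>.0215)&(P[...,2]<.028)&(P[...,0]>.3)&(P[...,0]<.66)&(P[...,1]>-.08)&(P[...,1]<.17)).astype(np.uint8)
    n,l,st,ce=cv2.connectedComponentsWithStats(m)
    for i in range(1,n):
        if st[i,4]>60: q=P[l==i].mean(0); print(ce[i].round(),end=' '); punch(P,'p',q[0],q[1])
E
python3 - <<'E'
from h import *
snap('top','t3'); im,d,K,T=load('t3'); P=cloud(d,K,T)
rectfit(P,'handle',.63,.70,.16,.22,.092,.108)
rectfit(P,'tray',.38,.60,-.36,-.1,.017,.023)
rectfit(P,'knob',.38,.60,-.4,-.2,.075,.09)
rectfit(P,'hinge',.40,.50,-.14,-.07,.030,.062)
punches(P)
go(.458,-.311,.2,45)
E
```

```text
handle 75 [666.6 190.4] [20.7 21.8] 89.1
tray 1230 [ 489.1 -258.2] [154.7 150.1] 86.7
knob 73 [ 459.7 -310.1] [20.1 20.2] 42.1
hinge few 0
[255. 214.] p 165 shank c [576.3 111.6] size [83.3 18.2] yaw -179.0 origin [556.3 111.3] bal [564.3 111.4]
[249. 267.] p 177 shank c [444.  123.6] size [79.7 20. ] yaw 1.3 origin [464.  124.1] bal [456.  123.9]
shift [ -76.3 -306.7  -23.6] turn 2.5 yaw 47.5 q6 -0.94 tcp [608.9 -33.3 176. ] F [-0.8 -3.9 -0.1] gap 50.2 grip 0.0 t 18.3
```

arm_command(
  commands=[
    [[-10,-45,0],0,50],
    [[-22,-90,0],0,50],
    [[-33,-135,0],0,50],
    [[-45,-180,0],0,50],
    [[-52,-215,0],0,50],
  ],
)

```text
time: 18.8
tcp_pos: [0.5061, -0.224, 0.176]
ee_rot: [1.113, 2.938, -0.0]
contact_force: [0.7, -1.2, 0.2]
finger_gap: 0.531
grasp_force: 0.0
```

arm_command(
  commands=[
    [[-10,-40,0],0,50],
    [[-23,-90,0],0,50],
    [[-23,-90,0],0,50],
    [[-23,-90,0],0,50],
    [[-23,-90,0],0,50],
  ],
)

```text
time: 19.3
tcp_pos: [0.4655, -0.3039, 0.1756]
ee_rot: [1.111, 2.939, 0.0]
contact_force: [0.1, 0.3, 0.3]
finger_gap: 0.536
grasp_force: 0.0
```

```bash
python3 - <<'E'
from h import *
go(.4597,-.3101,.068,47.5)
E
```

```text
shift [  0.3  -8.5 107.6] turn 1.1 yaw 48.6 q6 -1.49 tcp [ 465.5 -303.9  175.6] F [0.1 0.3 0.3] gap 50.4 grip 0.0 t 19.3
```

arm_command(
  commands=[
    [[0,-8.5,20],0,50],
    [[0,-8.5,50],0,50],
    [[0,-8.5,80],0,50],
    [[0,-8.5,100],0,50],
    [[0,-8.5,109],0,50],
  ],
)

```text
time: 19.8
tcp_pos: [0.4596, -0.3094, 0.0647]
ee_rot: [-1.108, -2.937, -0.001]
contact_force: [0.1, -0.6, 0.3]
finger_gap: 0.534
grasp_force: 0.0
```

arm_command(
  commands=[
    [[0,0,0],0,35],
    [[0,0,0],0,20],
    [[0,0,0],0,10],
    [[0,0,0],0,10],
    [[0,0,0],0,10],
  ],
  newtons=15,
)

```text
time: 20.3
tcp_pos: [0.4598, -0.3111, 0.0673]
ee_rot: [1.111, 2.937, -0.0]
contact_force: [0.3, 3.8, 5.4]
finger_gap: 0.23
grasp_force: 15.0
```

```bash
python3 - <<'E'
from h import *
go(.4597,-.3101,.068,47.5); s=bot.state()
M=R.from_rotvec(s['ee_rot']).as_matrix(); p=s['tcp_pos'][:2]*1000; H=np.array([457.5,-105.9]); v=p-H; r=np.hypot(*v); a0=np.arctan2(v[1],v[0]); print('r',r,'theta',a0+np.radians(93.2))
prev=p
th=np.linspace(a0,np.radians(-93.2)+1.85,21)
for k in range(0,20,5):
    b=H+205*np.array([np.cos(th[k]),np.sin(th[k])]) if k else p
    for j in range(1,6):
        w=H+205*np.array([np.cos(th[k+j]),np.sin(th[k+j])]); print((M.T@np.append(w-b,0))[:2].round(1),end=' ')
    print()
E
```

```text
shift [ 0.8  0.7 -0.7] turn 1.1 yaw 48.6 q6 -1.51 tcp [ 459.8 -311.1   67.3] F [0.3 3.8 5.4] gap 21.6 grip 15.0 t 20.3
r 205.23119520622623 theta 0.06712443351679753
[-12.8  13. ] [-24.6  27. ] [-35.2  41.9] [-44.3  57.7] [-52.   74.3] 
[-6.2 17.2] [-10.8  34.9] [-13.9  52.9] [-15.3  71.1] [-15.1  89.3] 
[ 1.8 18.2] [ 5.3 36.1] [10.3 53.7] [16.8 70.7] [24.9 87.1] 
[ 9.5 15.6] [20.3 30.3] [32.4 44. ] [45.7 56.6] [60.  67.9]
```

arm_command(
  commands=[
    [[-13,13,0],0,10],
    [[-24.5,27,0],0,10],
    [[-35,42,0],0,10],
    [[-44.5,57.5,0],0,10],
    [[-52,74.5,0],0,10],
  ],
)

```text
time: 20.8
tcp_pos: [0.5487, -0.2907, 0.0674]
ee_rot: [1.111, 2.936, -0.002]
contact_force: [1.2, -4.9, 4.5]
finger_gap: 0.229
grasp_force: 15.0
```

arm_command(
  commands=[
    [[-6,17,0],0,10],
    [[-11,35,0],0,10],
    [[-14,53,0],0,10],
    [[-15.5,71,0],0,10],
    [[-15,89.5,0],0,10],
  ],
)

```text
time: 21.3
tcp_pos: [0.6192, -0.2323, 0.0672]
ee_rot: [1.111, 2.937, -0.001]
contact_force: [-1.4, -1.7, 6.2]
finger_gap: 0.23
grasp_force: 15.0
```

arm_command(
  commands=[
    [[2,18,0],0,10],
    [[5.5,36,0],0,10],
    [[10.5,53.5,0],0,10],
    [[17,70.5,0],0,10],
    [[25,87,0],0,10],
  ],
)

```text
time: 21.8
tcp_pos: [0.6577, -0.1501, 0.0672]
ee_rot: [1.111, 2.937, -0.0]
contact_force: [-1.7, -2.1, 7.2]
finger_gap: 0.228
grasp_force: 15.0
```

arm_command(
  commands=[
    [[9.5,15.5,0],0,10],
    [[20.5,30,0],0,10],
    [[32.5,44,0],0,10],
    [[45.5,56.5,0],0,10],
    [[60,68,0],0,10],
  ],
)

```text
time: 22.3
tcp_pos: [0.6574, -0.0593, 0.0671]
ee_rot: [1.111, 2.937, -0.0]
contact_force: [-0.6, -2.5, 5.8]
finger_gap: 0.23
grasp_force: 15.0
```

arm_command(
  commands=[
    [[0,0,0],0,10],
    [[0,0,0],0,45],
    [[0,0,0],0,50],
    [[0,0,0],0,50],
    [[0,0,0],0,50],
  ],
)

```text
time: 22.8
tcp_pos: [0.6569, -0.0603, 0.0662]
ee_rot: [-1.112, -2.938, 0.0]
contact_force: [0.0, -1.0, 0.5]
finger_gap: 0.518
grasp_force: 0.0
```

arm_command(
  commands=[
    [[0,0,-15],0,50],
    [[0,0,-40],0,50],
    [[0,0,-70],0,50],
    [[0,0,-100],0,50],
    [[0,0,-100],0,50],
  ],
)

```text
time: 23.3
tcp_pos: [0.6587, -0.0604, 0.1724]
ee_rot: [1.109, 2.931, 0.003]
contact_force: [1.3, -0.9, -0.2]
finger_gap: 0.533
grasp_force: 0.0
```

```bash
python3 - <<'E'
from h import *
go(.653,-.05,.068,90)
snap('top','t4'); im,d,K,T=load('t4'); P=cloud(d,K,T)
cv2.imwrite('pics/t4b.png',cv2.resize(im[90:320,150:450],(780,598),interpolation=cv2.INTER_CUBIC)[:,:,::-1])
rectfit(P,'tray',.38,.60,-.36,-.1,.017,.023); punches(P)
E
```

```text
shift [ 11.8   3.6 104.4] turn -41.4 yaw 48.6 q6 -0.99 tcp [658.7 -60.4 172.4] F [ 1.3 -0.9 -0.2] gap 50.1 grip 0.0 t 23.3
tray 874 [ 487.6 -285.1] [100.7 150.1] 86.9
[256. 214.] p 164 shank c [577.6 111.6] size [86.  18.2] yaw -179.1 origin [557.6 111.3] bal [565.6 111.4]
[250. 267.] p 178 shank c [446.5 123.8] size [85. 20.] yaw -178.4 origin [426.6 123.3] bal [434.5 123.5]
[282. 271.] p 97 shank c [430.7  76.5] size [79.9 58.3] yaw -98.1 origin [427.9  56.7] bal [429.1  64.6]
```

View pics/t4b.png

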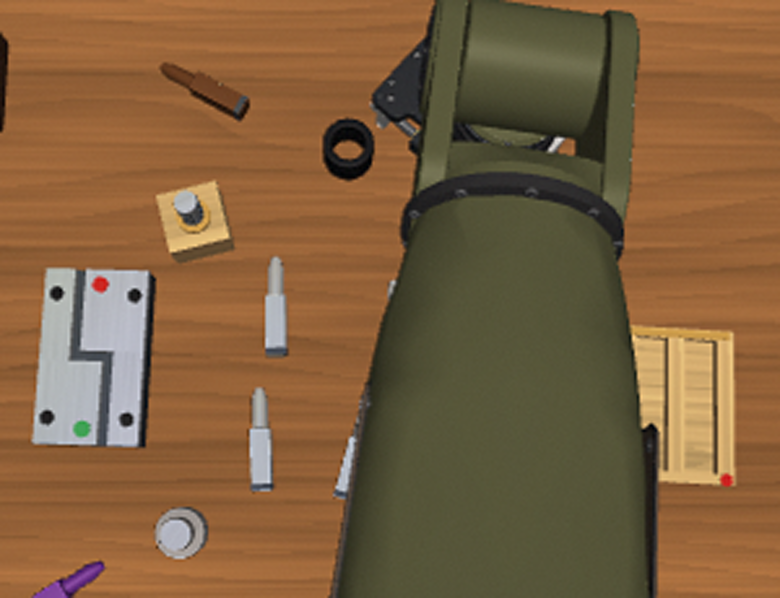

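Top view: the stylus is back in its stand at (190,212) and the arm hides the middle. Next I'll look at the punches with the wrist camera.

arm_command(
  commands=[
    [[25,15,-10],-8,50],
    [[50,30,-20],-16,50],
    [[75,45,-28],-24,50],
    [[100,60,-28],-32,50],
    [[115,72,-28],-40,50],
  ],
)

```text
time: 23.85
tcp_pos: [0.6175, 0.0716, 0.1941]
ee_rot: [-0.029, -3.14, -0.0]
contact_force: [-0.9, -0.4, 0.9]
finger_gap: 0.53
grasp_force: 0.0
```

arm_command(
  commands=[
    [[0,0,0],0,50],
    [[0,0,0],0,50],
    [[0,0,0],0,50],
    [[0,0,0],0,50],
    [[0,0,0],0,50],
  ],
)

```text
time: 24.35
tcp_pos: [0.6186, 0.0693, 0.1943]
ee_rot: [-0.042, -3.141, 0.0]
contact_force: [-0.0, -0.5, -0.2]
finger_gap: 0.531
grasp_force: 0.0
```

```bash
cat >> h.py <<'E'
def full(P,z0=0.,show=True):
    m=((P[...,2]>z0+.010)&(P[...,2]<z0+.030)&(P[...,0]>.34)&(P[...,0]<.66)&(P[...,1]>-.06)&(P[...,1]<.175)).astype(np.uint8)
    m=cv2.morphologyEx(m,cv2.MORPH_OPEN,np.ones((3,3),np.uint8))
    n,l,st,ce=cv2.connectedComponentsWithStats(m); out=[]
    for i in range(1,n):
        if st[i,4]<150: continue
        q=P[l==i][:,:2]*1000; r=cv2.minAreaRect(q.astype(np.float32)); w,h=r[1]; a=r[2] if w>h else r[2]+90
        a=(a+90)%180-90; ax=np.array([np.cos(np.radians(a)),np.sin(np.radians(a))]); c=np.array(r[0])
        s=(q-c)@ax; wd=[np.ptp((q-c)[(s>lo)&(s<lo+12)]@[-ax[1],ax[0]]) for lo in(-45,32)]
        print(ce[i].round(),st[i,4],'c',c.round(1),'size',np.round(sorted(r[1]),1),'a',round(a,1),'tail/head width',np.round(wd,1),'bal',(c-10*ax*np.sign(wd[0]-wd[1])).round(1))
E
python3 - <<'E'
from h import *
go(.62,.07,.2,90)
snap('wrist','w4'); im,d,K,T=load('w4'); P=cloud(d,K,T)
cv2.imwrite('pics/w4b.png',cv2.resize(im,(784,588),interpolation=cv2.INTER_CUBIC)[:,:,::-1])
full(P); go(.62,.07,.2,90)
E
```

```text
shift [-1.4  0.7 -5.7] turn -1.5 yaw 88.5 q6 -1.49 tcp [618.6  69.3 194.3] F [-0.  -0.5 -0.2] gap 49.9 grip 0.0 t 24.4
[236.  34.] 1430 c [455.4  28.8] size [20.5 77.1] a -15.7 tail/head width [ 6.1 10.5] bal [465.1  26.1]
[330.  37.] 1552 c [462.5 125.7] size [20.2 81.6] a 1.9 tail/head width [20.2 13. ] bal [452.5 125.4]
[203. 137.] 1630 c [561.9 -12. ] size [ 20.9 100. ] a 8.0 tail/head width [20.9 14.9] bal [552.  -13.4]
[316. 156.] 1430 c [585.1 112.3] size [19.7 99.1] a 1.2 tail/head width [19.7 15.7] bal [575.1 112.1]
shift [-1.4  0.6 -5.7] turn -1.5 yaw 88.5 q6 -1.49 tcp [618.6  69.5 194.3] F [-0.2 -0.4 -0.5] gap 50.0 grip 0.0 t 24.4
```

View pics/w4b.png

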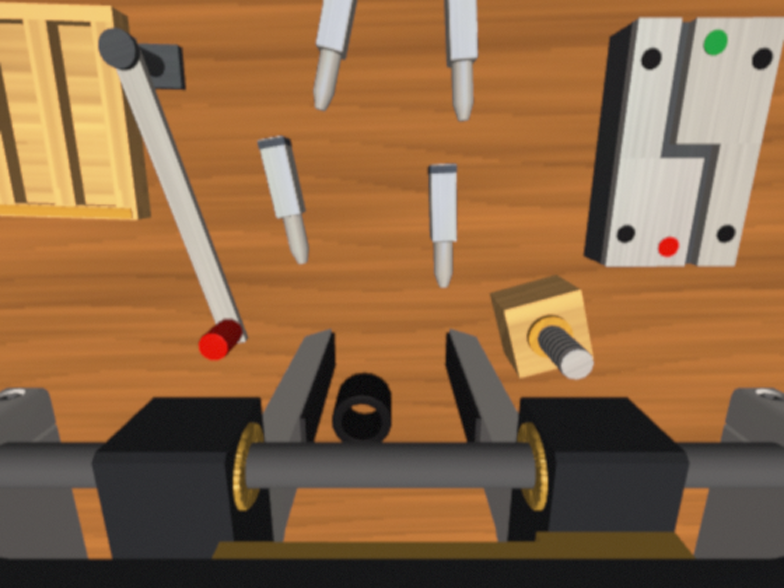

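The wrist view shows all four bright punches. One has been knocked: punch2 is now at (285,200), roughly world (562,-12) with yaw 8°. The bar is clear of the tray, with its knob at (217,340). I'll take punch1, at (443,225), first.

arm_command(
  commands=[
    [[20,20,30],-1,50],
    [[44.5,42,70],-2.7,50],
    [[44.5,42,105],-2.7,50],
    [[44.5,42,125],-2.7,50],
    [[44.5,42,130],-2.7,50],
  ],
)

```text
time: 24.9
tcp_pos: [0.574, 0.1129, 0.0622]
ee_rot: [0.034, -3.138, 0.001]
contact_force: [1.1, -0.6, 0.6]
finger_gap: 0.528
grasp_force: 0.0
```

arm_command(
  commands=[
    [[0,0,10],0,45],
    [[0,0,20],0,45],
    [[0,0,30],0,45],
    [[0,0,37],0,45],
    [[0,0,39.5],0,45],
  ],
)

```text
time: 25.4
tcp_pos: [0.5749, 0.1131, 0.0242]
ee_rot: [0.034, -3.141, 0.0]
contact_force: [-0.1, -0.3, -0.2]
finger_gap: 0.48
grasp_force: 0.0
```

```bash
python3 - <<'E'
from h import *
bot.read_camera('wrist')
go(.5751,.1123,.0248,91.2)
E
```

```text
shift [-0.2 -0.8 -0.5] turn 0.1 yaw 91.3 q6 -1.46 tcp [574.9 113.1  24.3] F [-0.1 -0.6 -0.1] gap 44.5 grip 0.0 t 25.4
```

arm_command(
  commands=[
    [[0,0,0],0,30],
    [[0,0,0],0,18],
    [[0,0,0],0,10],
    [[0,0,0],0,10],
    [[0,0,0],0,10],
  ],
  newtons=40,
)

```text
time: 25.95
tcp_pos: [0.5752, 0.1132, 0.0253]
ee_rot: [-0.035, 3.141, 0.0]
contact_force: [-0.7, -0.3, 2.2]
finger_gap: 0.205
grasp_force: 40.0
```

arm_command(
  commands=[
    [[0,0,-10],0,10],
    [[0,0,-25],0,10],
    [[0,0,-50],0,10],
    [[0,0,-80],0,10],
    [[0,0,-105],0,10],
  ],
)

```text
time: 26.45
tcp_pos: [0.5752, 0.1132, 0.1327]
ee_rot: [-0.035, 3.14, 0.0]
contact_force: [0.7, 0.4, -2.5]
finger_gap: 0.206
grasp_force: 40.0
```

arm_command(
  commands=[
    [[8,-30,0],0,10],
    [[18,-70,0],0,10],
    [[29,-110,0],0,10],
    [[40,-150,0],0,10],
    [[50,-190,0],0,10],
  ],
)

```text
time: 26.95
tcp_pos: [0.5287, -0.0794, 0.1313]
ee_rot: [-0.035, 3.14, -0.0]
contact_force: [0.5, -0.2, -2.7]
finger_gap: 0.206
grasp_force: 40.0
```

arm_command(
  commands=[
    [[10,-40,0],0,10],
    [[21,-80,0],1,10],
    [[32,-120,0],2,10],
    [[43,-160,0],3,10],
    [[53,-200,0],4,10],
  ],
)

```text
time: 27.45
tcp_pos: [0.48, -0.2807, 0.1313]
ee_rot: [0.076, 3.14, -0.001]
contact_force: [-0.5, -0.9, -2.0]
finger_gap: 0.209
grasp_force: 40.0
```

arm_command(
  commands=[
    [[4,-20,0],0.5,10],
    [[4,-23,0],0.5,10],
    [[4,-23,10],0.5,10],
    [[4,-23,20],0.5,10],
    [[4,-23,20],0.5,10],
  ],
)

```text
time: 27.95
tcp_pos: [0.4752, -0.3002, 0.1081]
ee_rot: [-0.087, -3.138, -0.003]
contact_force: [-0.2, -0.3, -2.8]
finger_gap: 0.205
grasp_force: 40.0
```

```bash
python3 - <<'E'
from h import *
bot.read_camera('wrist'); bot.read_camera('wrist')
snap('wrist','w5'); im,d,K,T=load('w5'); P=cloud(d,K,T)
cv2.imwrite('pics/w5b.png',cv2.resize(im,(784,588),interpolation=cv2.INTER_CUBIC)[:,:,::-1])
go(.4765,-.3032,.0332,86.8)
rectfit(P,'tray',.38,.60,-.36,-.1,.0165,.0235)
E
```

```text
shift [-0.8 -2.  76.8] turn 0.0 yaw 86.8 q6 -2.14 tcp [ 475.8 -301.2  110. ] F [ 0.3  0.3 -2.2] gap 19.6 grip 40.0 t 28.1
tray 15199 [ 491.5 -221.3] [229.3 150.8] 86.5
```

View pics/w5b.png

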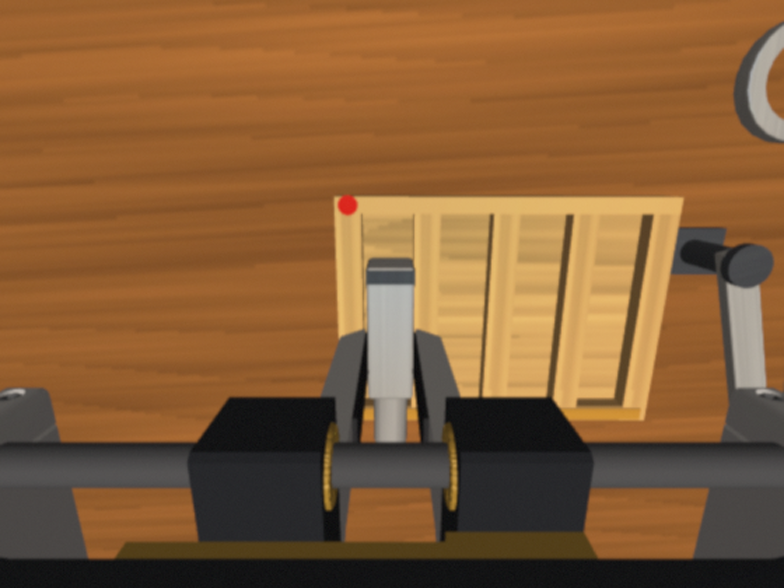

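Wrist view: the punch is held level over the outer pocket and aligned with it, its nose towards the brass strip. The punch's tail is at (390,262) and the pocket spans (362–414). Lowering.

arm_command(
  commands=[
    [[-0.5,-2,15],0,10],
    [[-0.5,-2,30],0,10],
    [[-0.5,-2,45],0,10],
    [[-0.5,-2,55],0,10],
    [[-0.5,-2,62],0,10],
  ],
)

```text
time: 28.6
tcp_pos: [0.4757, -0.3036, 0.0467]
ee_rot: [-0.089, -3.139, -0.001]
contact_force: [-0.1, 0.1, -2.6]
finger_gap: 0.208
grasp_force: 40.0
```

arm_command(
  commands=[
    [[0,0,4],0,10],
    [[0,0,8],0,10],
    [[0,0,12],0,10],
    [[0,0,14.5],0,10],
    [[0,0,14.5],0,10],
  ],
)

```text
time: 29.1
tcp_pos: [0.476, -0.3039, 0.0335]
ee_rot: [0.089, 3.14, -0.0]
contact_force: [-0.1, 0.3, -2.9]
finger_gap: 0.207
grasp_force: 40.0
```

```bash
python3 - <<'E'
from h import *
bot.read_camera('top')
go(.4765,-.3032,.0332,86.8)
E
```

```text
shift [-0.5  0.7  0.4] turn -0.0 yaw 86.8 q6 -2.15 tcp [ 476.  -303.9   33.6] F [ 0.2  0.  -2.7] gap 19.5 grip 40.0 t 29.1
```

arm_command(
  commands=[
    [[0,0,0],0,30],
    [[0,0,0],0,38],
    [[0,0,0],0,38],
    [[0,0,0],0,38],
    [[0,0,-5],0,38],
  ],
)

```text
time: 29.65
tcp_pos: [0.4757, -0.3037, 0.0382]
ee_rot: [-0.089, -3.14, -0.001]
contact_force: [-0.1, -0.4, 0.2]
finger_gap: 0.404
grasp_force: 0.0
```

arm_command(
  commands=[
    [[0,0,-20],0,38],
    [[0,0,-45],0,38],
    [[0,0,-70],0,38],
    [[0,0,-95],0,38],
    [[0,0,-95],0,38],
  ],
)

```text
time: 30.15
tcp_pos: [0.4771, -0.3047, 0.1372]
ee_rot: [0.089, 3.136, -0.005]
contact_force: [0.8, -0.0, -0.0]
finger_gap: 0.405
grasp_force: 0.0
```

```bash
python3 - <<'E'
from h import *
snap('top','t5'); im,d,K,T=load('t5'); full(cloud(d,K,T))
snap('wrist','w6'); im,d,K,T=load('w6'); P=cloud(d,K,T)
rectfit(P,'in tray',.38,.58,-.335,-.28,.026,.040)
go(.4344,.0344,.133,74.3)
E
```

```text
[304. 218.] 274 c [560.8 -11.9] size [20.  98.4] a 9.1 tail/head width [20.  14.1] bal [550.9 -13.5]
[250. 261.] 294 c [453.1 124.1] size [20.3 98.3] a 1.8 tail/head width [20.3 12.9] bal [443.1 123.8]
[286. 264.] 277 c [443.2  31.4] size [19.7 98.3] a -15.2 tail/head width [19.4 14.2] bal [433.6  34. ]
in tray 1683 [ 483.6 -304.3] [20.1 95.3] 87.3
shift [ 60.7 335.4   0.6] turn 12.5 yaw 86.8 q6 -2.15 tcp [ 476.  -303.9  133.7] F [ 0.4  0.9 -0.5] gap 38.0 grip 0.0 t 30.2
```

arm_command(
  commands=[
    [[8,40,0],2,45],
    [[15,85,0],4,45],
    [[24,130,0],6,45],
    [[31,170,0],8,45],
    [[37,205,0],10,45],
  ],
)

```text
time: 30.75
tcp_pos: [0.4495, -0.0951, 0.1325]
ee_rot: [-0.364, -3.119, -0.001]
contact_force: [1.3, 0.4, 0.5]
finger_gap: 0.481
grasp_force: 0.0
```

```bash
python3 - <<'E'
from h import *
bot.read_camera('wrist');bot.read_camera('wrist')
go(.434,.0342,.0248,74.5)
E
```

```text
shift [ 44.1 121.2 107.9] turn 2.4 yaw 76.9 q6 -1.63 tcp [449.6 -94.  132.6] F [ 0.1 -0.  -0. ] gap 44.8 grip 0.0 t 30.9
```

arm_command(
  commands=[
    [[15,40,0],1,45],
    [[30,80,0],2,45],
    [[44,121,10],2.4,45],
    [[44,121,40],2.4,45],
    [[44,121,68],2.4,45],
  ],
)

```text
time: 31.35
tcp_pos: [0.4353, 0.0314, 0.0641]
ee_rot: [0.424, 3.113, -0.0]
contact_force: [-0.2, -0.2, -0.1]
finger_gap: 0.479
grasp_force: 0.0
```

arm_command(
  commands=[
    [[0,0,8],0,45],
    [[0,0,18],0,45],
    [[0,0,28],0,45],
    [[0,0,36],0,45],
    [[0,0,40],0,45],
  ],
)

```text
time: 31.85
tcp_pos: [0.4355, 0.0306, 0.025]
ee_rot: [-0.428, -3.112, 0.0]
contact_force: [-0.4, 0.8, 0.2]
finger_gap: 0.479
grasp_force: 0.0
```

arm_command(
  commands=[
    [[0,0,0],0,35],
    [[0,0,0],0,25],
    [[0,0,0],0,15],
    [[0,0,0],0,10],
    [[0,0,0],0,10],
  ],
  newtons=40,
)

```text
time: 32.35
tcp_pos: [0.4359, 0.0309, 0.0259]
ee_rot: [0.427, 3.111, 0.0]
contact_force: [0.7, 0.8, 5.0]
finger_gap: 0.207
grasp_force: 40.0
```

```bash
python3 - <<'E'
from h import *
go(.434,.0342,.0248,74.5)
go(.4792,-.2553,.13,86.8)
E
```

```text
shift [2.7 2.7 1.1] turn -0.1 yaw 74.4 q6 -1.31 tcp [435.9  30.9  25.9] F [0.7 0.8 5. ] gap 19.4 grip 40.0 t 32.4
shift [-119.  -263.9 -104.1] turn -12.4 yaw 74.4 q6 -1.31 tcp [435.9  30.9  25.9] F [0.7 0.8 5. ] gap 19.4 grip 40.0 t 32.4
```

arm_command(
  commands=[
    [[0,0,-10],0,10],
    [[0,0,-25],0,10],
    [[0,0,-50],0,10],
    [[0,0,-80],0,10],
    [[0,0,-105],0,10],
  ],
)

```text
time: 32.85
tcp_pos: [0.4353, 0.0307, 0.1324]
ee_rot: [0.428, 3.112, -0.0]
contact_force: [-0.2, 0.0, -1.7]
finger_gap: 0.207
grasp_force: 40.0
```

arm_command(
  commands=[
    [[-10,-20,0],0,10],
    [[-22,-48,0],0,10],
    [[-35,-76,0],0,10],
    [[-48,-104,0],0,10],
    [[-60,-132,0],0,10],
  ],
)

```text
time: 33.35
tcp_pos: [0.4575, -0.1138, 0.131]
ee_rot: [-0.428, -3.112, 0.0]
contact_force: [0.1, 0.5, -1.2]
finger_gap: 0.207
grasp_force: 40.0
```

arm_command(
  commands=[
    [[-15,-35,0],-3,10],
    [[-30,-70,0],-6,10],
    [[-45,-105,0],-9,10],
    [[-59,-132,0],-12.4,10],
    [[-59,-132,10],-12.4,10],
  ],
)

```text
time: 33.85
tcp_pos: [0.4793, -0.2587, 0.1216]
ee_rot: [0.09, 3.139, -0.003]
contact_force: [0.2, -0.1, -2.0]
finger_gap: 0.208
grasp_force: 40.0
```

```bash
python3 - <<'E'
from h import *
bot.read_camera('wrist'); bot.read_camera('wrist'); bot.read_camera('wrist')
go(.4792,-.2553,.0337,86.8)
E
```

```text
shift [-1.1 -0.5 86.3] turn -0.1 yaw 86.7 q6 -2.07 tcp [ 478.3 -254.8  120. ] F [-0.1  0.2 -1.9] gap 19.6 grip 40.0 t 34.0
```

arm_command(
  commands=[
    [[0,-0.5,15],0,10],
    [[0,-0.5,35],0,10],
    [[0,-0.5,52],0,10],
    [[0,-0.5,64],0,10],
    [[0,-0.5,70],0,10],
  ],
)

```text
time: 34.5
tcp_pos: [0.4787, -0.2552, 0.05]
ee_rot: [-0.088, -3.14, -0.001]
contact_force: [0.2, 0.7, -2.3]
finger_gap: 0.206
grasp_force: 40.0
```

arm_command(
  commands=[
    [[0,0,4],0,10],
    [[0,0,8],0,10],
    [[0,0,12],0,10],
    [[0,0,16],0,10],
    [[0,0,16],0,10],
  ],
)

```text
time: 35.0
tcp_pos: [0.4788, -0.256, 0.0342]
ee_rot: [-0.089, -3.14, -0.0]
contact_force: [0.4, -0.3, -1.0]
finger_gap: 0.205
grasp_force: 40.0
```

arm_command(
  commands=[
    [[0,0,0],0,30],
    [[0,0,0],0,36],
    [[0,0,0],0,36],
    [[0,0,0],0,36],
    [[0,0,-5],0,36],
  ],
)

```text
time: 35.5
tcp_pos: [0.4786, -0.2559, 0.0392]
ee_rot: [-0.089, -3.14, -0.001]
contact_force: [-0.4, -0.5, -0.5]
finger_gap: 0.384
grasp_force: 0.0
```

arm_command(
  commands=[
    [[0,0,-20],0,38],
    [[0,0,-45],0,38],
    [[0,0,-70],0,38],
    [[0,0,-95],0,38],
    [[0,0,-95],0,38],
  ],
)

```text
time: 36.0
tcp_pos: [0.4801, -0.2567, 0.1381]
ee_rot: [0.089, 3.135, -0.004]
contact_force: [-0.2, -0.4, -0.2]
finger_gap: 0.402
grasp_force: 0.0
```

```bash
python3 - <<'E'
from h import *
snap('top','t6'); im,d,K,T=load('t6'); full(cloud(d,K,T))
snap('wrist','w7'); im,d,K,T=load('w7'); P=cloud(d,K,T)
rectfit(P,'in tray',.38,.58,-.29,-.23,.026,.040)
go(.5509,-.0135,.13,98.8)
E
```

```text
[304. 218.] 272 c [560.8 -12.3] size [20.1 98.6] a 8.9 tail/head width [20.1 13.9] bal [550.9 -13.8]
[250. 261.] 293 c [453.1 123.6] size [20.3 98.1] a 0.9 tail/head width [20. 13.] bal [443.1 123.5]
in tray 1697 [ 485.1 -256.5] [19.5 97.1] 86.3
shift [-58.2 246.2   4.7] turn -12.0 yaw 86.8 q6 -2.07 tcp [ 478.9 -256.   134.7] F [ 0.   0.8 -0.3] gap 38.0 grip 0.0 t 36.1
```

arm_command(
  commands=[
    [[-6,25,0],0,45],
    [[-12,50,0],0,45],
    [[-18,75,0],0,45],
    [[-24,100,0],0,45],
    [[-30,125,0],0,45],
  ],
)

```text
time: 36.6
tcp_pos: [0.5156, -0.1317, 0.1333]
ee_rot: [-0.089, -3.138, -0.001]
contact_force: [-0.3, 0.6, -0.4]
finger_gap: 0.477
grasp_force: 0.0
```

arm_command(
  commands=[
    [[-7,30,0],-3,45],
    [[-15,60,0],-6,45],
    [[-22,90,0],-9,45],
    [[-28.5,121,0],-11.8,45],
    [[-28.5,121,20],-11.8,45],
  ],
)

```text
time: 37.1
tcp_pos: [0.5524, -0.0108, 0.1151]
ee_rot: [-0.242, 3.13, -0.0]
contact_force: [-0.0, -0.5, -0.2]
finger_gap: 0.478
grasp_force: 0.0
```

```bash
python3 - <<'E'
from h import *
bot.read_camera('wrist');bot.read_camera('wrist');bot.read_camera('wrist')
go(.5512,-.0136,.0248,98.6)
E
```

```text
shift [-1.4 -0.3 87.9] turn -0.0 yaw 98.6 q6 -1.81 tcp [550.2 -13.6 112.8] F [-0.8 -0.9  0.5] gap 44.9 grip 0.0 t 37.2
```

arm_command(
  commands=[
    [[0,0,15],0,45],
    [[0,0,35],0,45],
    [[0,0,55],0,45],
    [[0,0,75],0,45],
    [[0,0,88],0,45],
  ],
)

```text
time: 37.75
tcp_pos: [0.5508, -0.0144, 0.0255]
ee_rot: [0.232, -3.132, -0.0]
contact_force: [0.6, -0.0, 0.7]
finger_gap: 0.475
grasp_force: 0.0
```

arm_command(
  commands=[
    [[0,0,0],0,35],
    [[0,0,0],0,25],
    [[0,0,0],0,15],
    [[0,0,0],0,10],
    [[0,0,0],0,10],
  ],
  newtons=40,
)

```text
time: 38.25
tcp_pos: [0.5517, -0.0138, 0.0275]
ee_rot: [-0.234, 3.131, -0.0]
contact_force: [-1.2, 0.7, 6.6]
finger_gap: 0.208
grasp_force: 40.0
```

arm_command(
  commands=[
    [[0,0,-10],0,10],
    [[0,0,-25],0,10],
    [[0,0,-50],0,10],
    [[0,0,-80],0,10],
    [[0,0,-105],0,10],
  ],
)

```text
time: 38.75
tcp_pos: [0.5513, -0.0137, 0.1341]
ee_rot: [-0.234, 3.132, -0.0]
contact_force: [-0.3, 0.8, -2.5]
finger_gap: 0.204
grasp_force: 40.0
```

arm_command(
  commands=[
    [[15,-25,0],0,10],
    [[30,-55,0],0,10],
    [[45,-85,0],0,10],
    [[60,-110,0],0,10],
    [[60,-110,0],0,10],
  ],
)

```text
time: 39.25
tcp_pos: [0.5073, -0.1339, 0.1326]
ee_rot: [-0.23, 3.133, -0.001]
contact_force: [-0.3, 0.2, -2.3]
finger_gap: 0.21
grasp_force: 40.0
```

arm_command(
  commands=[
    [[12,-25,0],4,10],
    [[25,-50,0],8,10],
    [[36.5,-71,0],11.8,10],
    [[36.5,-71,5],11.8,10],
    [[36.5,-71,10],11.8,10],
  ],
)

```text
time: 39.75
tcp_pos: [0.4829, -0.2067, 0.1218]
ee_rot: [0.088, 3.14, -0.0]
contact_force: [-0.1, -0.1, -1.7]
finger_gap: 0.208
grasp_force: 40.0
```

```bash
python3 - <<'E'
from h import *
bot.read_camera('wrist'); bot.read_camera('wrist'); bot.read_camera('wrist')
go(.4818,-.2073,.0335,86.8)
E
```

```text
shift [ 1.  -1.3 87.8] turn 0.1 yaw 86.9 q6 -1.99 tcp [ 482.9 -206.1  121.3] F [ 0.6  0.  -2.3] gap 19.4 grip 40.0 t 39.9
```

arm_command(
  commands=[
    [[1,-1.5,15],0,10],
    [[1,-1.5,35],0,10],
    [[1,-1.5,52],0,10],
    [[1,-1.5,64],0,10],
    [[1,-1.5,70],0,10],
  ],
)

```text
time: 40.4
tcp_pos: [0.4816, -0.2079, 0.0507]
ee_rot: [-0.087, -3.139, -0.001]
contact_force: [-0.0, -0.5, -2.4]
finger_gap: 0.205
grasp_force: 40.0
```

arm_command(
  commands=[
    [[0,0,4],0,10],
    [[0,0,8],0,10],
    [[0,0,12],0,10],
    [[0,0,17],0,10],
    [[0,0,17],0,10],
  ],
)

```text
time: 40.9
tcp_pos: [0.4821, -0.2087, 0.035]
ee_rot: [0.089, 3.139, -0.001]
contact_force: [-0.7, 0.8, 2.6]
finger_gap: 0.205
grasp_force: 40.0
```

arm_command(
  commands=[
    [[0,0,0],0,30],
    [[0,0,0],0,36],
    [[0,0,0],0,36],
    [[0,0,0],0,36],
    [[0,0,-5],0,36],
  ],
)

```text
time: 41.4
tcp_pos: [0.4813, -0.2084, 0.0391]
ee_rot: [-0.089, -3.139, -0.001]
contact_force: [0.6, 0.2, 0.6]
finger_gap: 0.382
grasp_force: 0.0
```

arm_command(
  commands=[
    [[0,0,-20],0,38],
    [[0,0,-45],0,38],
    [[0,0,-70],0,38],
    [[0,0,-95],0,38],
    [[0,0,-95],0,38],
  ],
)

```text
time: 41.9
tcp_pos: [0.4829, -0.2091, 0.138]
ee_rot: [0.089, 3.135, -0.004]
contact_force: [-0.1, -0.1, -0.0]
finger_gap: 0.406
grasp_force: 0.0
```

```bash
python3 - <<'E'
from h import *
snap('top','t7'); im,d,K,T=load('t7'); full(cloud(d,K,T))
snap('wrist','w8'); im,d,K,T=load('w8'); P=cloud(d,K,T)
rectfit(P,'in tray',.38,.58,-.24,-.18,.026,.040)
go(.4433,.1237,.13,91.4)
E
```

```text
[250. 261.] 292 c [453.2 123.9] size [20.2 98.4] a 1.3 tail/head width [20.1 12.6] bal [443.2 123.6]
in tray 1691 [ 490.9 -209.7] [20.  97.2] 86.4
shift [ 57.1 329.5   4.5] turn -4.6 yaw 86.8 q6 -1.99 tcp [ 481.6 -208.5  134.7] F [-0.1  0.4 -0.6] gap 37.9 grip 0.0 t 42.0
```

arm_command(
  commands=[
    [[7,42,0],0,45],
    [[14,84,0],0,45],
    [[21,126,0],0,45],
    [[27,168,0],0,45],
    [[30,185,0],0,45],
  ],
)

```text
time: 42.5
tcp_pos: [0.4611, -0.0194, 0.1334]
ee_rot: [-0.086, -3.139, -0.001]
contact_force: [0.1, -0.6, 0.3]
finger_gap: 0.478
grasp_force: 0.0
```

arm_command(
  commands=[
    [[6,40,0],-1.5,45],
    [[12,80,0],-3,45],
    [[18,120,0],-4,45],
    [[24.5,144.5,0],-4.6,45],
    [[24.5,144.5,20],-4.6,45],
  ],
)

```text
time: 43.0
tcp_pos: [0.4458, 0.1262, 0.1149]
ee_rot: [-0.043, 3.139, 0.001]
contact_force: [0.6, -1.2, -1.0]
finger_gap: 0.478
grasp_force: 0.0
```

```bash
python3 - <<'E'
from h import *
bot.read_camera('wrist');bot.read_camera('wrist');bot.read_camera('wrist')
go(.446,.1237,.0248,91.4)
E
```

```text
shift [-1.4  0.3 88.3] turn -0.0 yaw 91.4 q6 -1.4 tcp [444.9 123.4 113.1] F [-0.1  0.8 -0.3] gap 45.4 grip 0.0 t 43.1
```

arm_command(
  commands=[
    [[-1.5,0,15],0,45],
    [[-1.5,0,35],0,45],
    [[-1.5,0,55],0,45],
    [[-1.5,0,75],0,45],
    [[-1.5,0,88],0,45],
  ],
)

```text
time: 43.65
tcp_pos: [0.4472, 0.1229, 0.0255]
ee_rot: [0.035, -3.14, 0.0]
contact_force: [0.4, 0.1, -0.2]
finger_gap: 0.479
grasp_force: 0.0
```

arm_command(
  commands=[
    [[0,0,0],0,35],
    [[0,0,0],0,25],
    [[0,0,0],0,15],
    [[0,0,0],0,10],
    [[0,0,0],0,10],
  ],
  newtons=40,
)

```text
time: 44.15
tcp_pos: [0.4479, 0.1237, 0.0273]
ee_rot: [-0.037, 3.14, 0.0]
contact_force: [-0.9, 1.2, 6.7]
finger_gap: 0.203
grasp_force: 40.0
```

arm_command(
  commands=[
    [[0,0,-10],0,10],
    [[0,0,-25],0,10],
    [[0,0,-50],0,10],
    [[0,0,-80],0,10],
    [[0,0,-105],0,10],
  ],
)

```text
time: 44.65
tcp_pos: [0.4472, 0.1236, 0.1335]
ee_rot: [-0.037, 3.141, 0.0]
contact_force: [0.6, -0.7, -1.1]
finger_gap: 0.211
grasp_force: 40.0
```

arm_command(
  commands=[
    [[-4,-30,0],0,10],
    [[-8,-65,0],0,10],
    [[-12,-100,0],0,10],
    [[-16,-135,0],0,10],
    [[-18,-160,0],0,10],
  ],
)

```text
time: 45.15
tcp_pos: [0.469, -0.0378, 0.1321]
ee_rot: [-0.036, 3.141, -0.0]
contact_force: [0.2, 0.6, -2.2]
finger_gap: 0.204
grasp_force: 40.0
```

arm_command(
  commands=[
    [[-5,-40,0],1.5,10],
    [[-10,-80,0],3,10],
    [[-15,-124,0],4.6,10],
    [[-15,-124,5],4.6,10],
    [[-15,-124,10],4.6,10],
  ],
)

```text
time: 45.65
tcp_pos: [0.4867, -0.16, 0.1215]
ee_rot: [-0.091, -3.14, -0.0]
contact_force: [-0.3, 0.1, -1.5]
finger_gap: 0.205
grasp_force: 40.0
```

```bash
python3 - <<'E'
from h import *
bot.read_camera('wrist'); bot.read_camera('wrist'); bot.read_camera('wrist')
go(.486,-.1595,.0345,86.8)
E
```

```text
shift [ 0.6 -1.1 86.8] turn 0.0 yaw 86.8 q6 -1.9 tcp [ 486.8 -158.5  121.3] F [ 0.8 -0.5 -1.6] gap 19.5 grip 40.0 t 45.8
```

arm_command(
  commands=[
    [[0.5,-1,15],0,10],
    [[0.5,-1,35],0,10],
    [[0.5,-1,52],0,10],
    [[0.5,-1,64],0,10],
    [[0.5,-1,70],0,10],
  ],
)

```text
time: 46.3
tcp_pos: [0.4863, -0.1597, 0.0508]
ee_rot: [-0.087, -3.14, -0.001]
contact_force: [-0.1, -0.2, -1.5]
finger_gap: 0.205
grasp_force: 40.0
```

arm_command(
  commands=[
    [[0,0,4],0,10],
    [[0,0,8],0,10],
    [[0,0,12],0,10],
    [[0,0,16.5],0,10],
    [[0,0,16.5],0,10],
  ],
)

```text
time: 46.8
tcp_pos: [0.4868, -0.1606, 0.0351]
ee_rot: [0.089, 3.14, -0.0]
contact_force: [0.1, 1.1, 0.2]
finger_gap: 0.206
grasp_force: 40.0
```

arm_command(
  commands=[
    [[0,0,0],0,30],
    [[0,0,0],0,36],
    [[0,0,0],0,36],
    [[0,0,0],0,36],
    [[0,0,-5],0,36],
  ],
)

```text
time: 47.3
tcp_pos: [0.4862, -0.1604, 0.0397]
ee_rot: [-0.089, -3.139, -0.001]
contact_force: [0.7, 0.2, -0.2]
finger_gap: 0.381
grasp_force: 0.0
```

arm_command(
  commands=[
    [[0,0,-20],0,38],
    [[0,0,-45],0,38],
    [[0,0,-70],0,38],
    [[0,0,-95],0,38],
    [[0,0,-125],0,38],
  ],
)

```text
time: 47.8
tcp_pos: [0.4861, -0.1604, 0.1659]
ee_rot: [-0.089, -3.14, -0.0]
contact_force: [-0.3, -0.5, -0.3]
finger_gap: 0.407
grasp_force: 0.0
```

```bash
python3 - <<'E'
from h import *
snap('wrist','w9'); im,d,K,T=load('w9'); P=cloud(d,K,T)
cv2.imwrite('pics/w9b.png',cv2.resize(im,(784,588),interpolation=cv2.INTER_CUBIC)[:,:,::-1])
c=np.array([490.5,-231.9]);a=np.radians(-3.2);A=np.array([[np.cos(a),-np.sin(a)],[np.sin(a),np.cos(a)]])
for y in(72,24,-24,-72):
    w=(c+A@[0,y])/1000; q=rectfit(P,f'pocket{y}',.38,.58,w[1]-.022,w[1]+.022,.025,.040)
    if q is not None: print(((q[:,:2]*1000-c)@A).min(0).round(),((q[:,:2]*1000-c)@A).max(0).round(),np.percentile(q[:,2],[50,95]).round(4))
go(.658,-.0595,.16,48.6)
E
```

```text
pocket72 1473 [ 491.5 -161.1] [19.9 99.2] 87.3
[-53.  60.] [47. 81.] [0.0325 0.0338]
pocket24 1404 [ 484.8 -209.2] [20.4 84.8] 86.7
[-49.  12.] [35. 33.] [0.0324 0.0338]
pocket-24 1567 [ 486.1 -256.1] [20.9 99. ] 86.9
[-53. -35.] [ 46. -14.] [0.0323 0.0337]
pocket-72 1618 [ 485.4 -304.8] [21.1 99.2] 86.5
[-51. -83.] [ 49. -62.] [0.0322 0.0336]
shift [-164.   111.    11.9] turn 38.2 yaw 86.8 q6 -1.9 tcp [ 487.9 -161.1  171.2] F [ 0.6 -0.5  4.7] gap 38.4 grip 0.0 t 47.9
```

View pics/w9b.png

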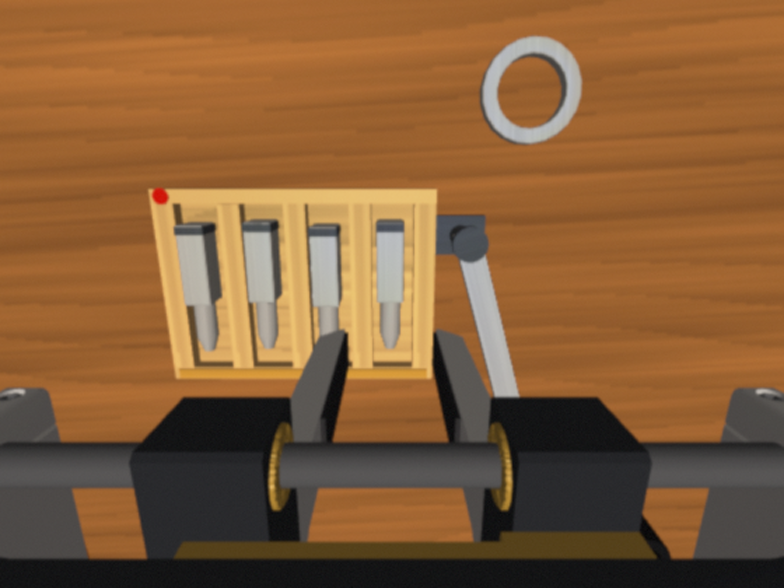

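Wrist view: all four punches lie flat in their pockets at (197,265), (262,260), (325,265) and (390,260), with noses to the brass strip. Now I'll fetch the bar knob.

arm_command(
  commands=[
    [[-33,22,0],7.6,50],
    [[-66,44,0],15.2,50],
    [[-99,66,0],22.8,50],
    [[-132,88,0],30.4,50],
    [[-164,111,0],38.2,50],
  ],
)

```text
time: 48.35
tcp_pos: [0.6578, -0.0581, 0.1651]
ee_rot: [1.12, 2.935, -0.0]
contact_force: [-0.3, -0.3, 0.1]
finger_gap: 0.535
grasp_force: 0.0
```

arm_command(
  commands=[
    [[0,0,0],0,50],
    [[0,0,0],0,50],
    [[0,0,0],0,50],
    [[0,0,0],0,50],
    [[0,0,0],0,50],
  ],
)

```text
time: 48.85
tcp_pos: [0.6562, -0.0596, 0.1655]
ee_rot: [1.112, 2.938, 0.0]
contact_force: [-0.3, -0.2, 0.5]
finger_gap: 0.536
grasp_force: 0.0
```

```bash
python3 - <<'E'
from h import *
snap('scene','s2'); im,d,K,T=load('s2'); P=cloud(d,K,T)
hsv=cv2.cvtColor(im,cv2.COLOR_RGB2HSV); m=((hsv[...,0]<8)|(hsv[...,0]>172))&(hsv[...,1]>150)&(P[...,2]>.05)&(P[...,2]<.09)&(abs(P[...,0]-.65)<.05)&(abs(P[...,1]+.06)<.06)
q=P[m]; print(len(q),q.min(0).round(4),q.max(0).round(4),q.mean(0).round(4))
go(.6575,-.0593,.067,48.6)
E
```

```text
114 [ 0.6511 -0.0674  0.0504] [ 0.6709 -0.0485  0.0841] [ 0.6647 -0.0588  0.0713]
shift [-0.8  1.  98.4] turn -0.1 yaw 48.5 q6 -0.99 tcp [656.2 -59.5 165.4] F [-0.1 -0.1  0.4] gap 49.9 grip 0.0 t 48.9
```

arm_command(
  commands=[
    [[-1,1,20],0,50],
    [[-1,1,45],0,50],
    [[-1,1,70],0,50],
    [[-1,1,90],0,50],
    [[-1,1,99],0,50],
  ],
)

```text
time: 49.4
tcp_pos: [0.657, -0.059, 0.0641]
ee_rot: [-1.111, -2.936, 0.001]
contact_force: [0.4, -0.8, -0.3]
finger_gap: 0.536
grasp_force: 0.0
```

arm_command(
  commands=[
    [[0,0,0],0,35],
    [[0,0,0],0,20],
    [[0,0,0],0,10],
    [[0,0,0],0,10],
    [[0,0,0],0,10],
  ],
  newtons=15,
)

```text
time: 49.9
tcp_pos: [0.6583, -0.059, 0.067]
ee_rot: [1.111, 2.937, 0.0]
contact_force: [-1.0, -0.2, 4.5]
finger_gap: 0.232
grasp_force: 15.0
```

```bash
python3 - <<'E'
from h import *
go(.6575,-.0593,.067,48.6); s=bot.state()
M=R.from_rotvec(s['ee_rot']).as_matrix(); p=s['tcp_pos'][:2]*1000; H=np.array([457.5,-105.9]); v=p-H; r=np.hypot(*v); a0=np.arctan2(v[1],v[0]); print('r',r,'theta',a0+np.radians(93.2))
th=np.linspace(a0,np.radians(-93.2),21)
for k in range(0,20,5):
    b=H+205*np.array([np.cos(th[k]),np.sin(th[k])]) if k else p
    for j in range(1,6):
        w=H+205*np.array([np.cos(th[k+j]),np.sin(th[k+j])]); print((M.T@np.append(w-b,0))[:2].round(1),end=' ')
    print()
print(w)
E
```

```text
shift [ 0.4 -0.8 -0. ] turn -0.0 yaw 48.6 q6 -0.99 tcp [658.3 -59.   67. ] F [-1.  -0.2  4.5] gap 21.8 grip 15.0 t 49.9
r 206.24476413464126 theta 1.8562696037841293
[-14.3 -12.7] [-28.1 -25.8] [-40.6 -40.1] [-51.8 -55.5] [-61.5 -71.8] 
[ -8.1 -17.2] [-14.7 -35.1] [-19.5 -53.5] [-22.6 -72.2] [-23.9 -91.2] 
[  0.4 -19. ] [  2.6 -37.9] [  6.5 -56.5] [ 12.1 -74.7] [ 19.4 -92.3] 
[  8.9 -16.8] [ 19.3 -32.7] [ 31.1 -47.6] [ 44.3 -61.4] [ 58.6 -73.8] 
[ 446.05659148 -310.58035666]
```

arm_command(
  commands=[
    [[-14.5,-12.5,0],0,10],
    [[-28,-26,0],0,10],
    [[-40.5,-40,0],0,10],
    [[-52,-55.5,0],0,10],
    [[-61.5,-72,0],0,10],
  ],
)

```text
time: 50.4
tcp_pos: [0.6579, -0.1544, 0.0669]
ee_rot: [1.11, 2.934, 0.002]
contact_force: [5.9, 0.5, 1.9]
finger_gap: 0.232
grasp_force: 15.0
```

arm_command(
  commands=[
    [[-8,-17,0],0,10],
    [[-14.5,-35,0],0,10],
    [[-19.5,-53.5,0],0,10],
    [[-22.5,-72,0],0,10],
    [[-24,-91,0],0,10],
  ],
)

```text
time: 50.9
tcp_pos: [0.6135, -0.2388, 0.0664]
ee_rot: [1.111, 2.938, 0.0]
contact_force: [0.4, 2.2, 5.3]
finger_gap: 0.233
grasp_force: 15.0
```

arm_command(
  commands=[
    [[0.5,-19,0],0,10],
    [[2.5,-38,0],0,10],
    [[6.5,-56.5,0],0,10],
    [[12,-74.5,0],0,10],
    [[19.5,-92.5,0],0,10],
  ],
)

```text
time: 51.4
tcp_pos: [0.5368, -0.2948, 0.0658]
ee_rot: [-1.112, -2.938, -0.0]
contact_force: [1.4, 2.2, 3.8]
finger_gap: 0.231
grasp_force: 15.0
```

arm_command(
  commands=[
    [[9,-17,0],0,10],
    [[19.5,-32.5,0],0,10],
    [[31,-47.5,0],0,10],
    [[44,-61,0],0,10],
    [[58.5,-74,0],0,10],
  ],
)

```text
time: 51.9
tcp_pos: [0.4437, -0.3108, 0.0656]
ee_rot: [-1.112, -2.937, -0.001]
contact_force: [2.4, 3.1, 2.5]
finger_gap: 0.233
grasp_force: 15.0
```

```bash
python3 - <<'E'
from h import *
bot.read_camera('top');bot.read_camera('top')
go(.4461,-.3106,.067,48.6); p=bot.state()['tcp_pos'][:2]*1000-[457.5,-105.9]; print(np.hypot(*p),np.arctan2(p[1],p[0])+np.radians(93.2))
E
```

```text
shift [-2.3  2.4 -1.4] turn -0.1 yaw 48.5 q6 -1.53 tcp [ 442.7 -310.9   65.6] F [-0.8 -0.4 -2.7] gap 21.2 grip 15.0 t 52.0
205.48798140502112 -0.01606718425665621
```

arm_command(
  commands=[
    [[-1,1,0],0,10],
    [[-2,2,0],0,10],
    [[-2,2,0],0,40],
    [[-2,2,0],0,50],
    [[-2,2,0],0,50],
  ],
)

```text
time: 52.5
tcp_pos: [0.4484, -0.3104, 0.0658]
ee_rot: [-1.111, -2.938, -0.0]
contact_force: [0.2, -0.1, 0.3]
finger_gap: 0.449
grasp_force: 0.0
```

arm_command(
  commands=[
    [[0,0,0],0,50],
    [[0,0,-15],0,50],
    [[0,0,-40],0,50],
    [[0,0,-70],0,50],
    [[0,0,-100],0,50],
  ],
)

```text
time: 53.0
tcp_pos: [0.4482, -0.3104, 0.167]
ee_rot: [-1.111, -2.938, -0.0]
contact_force: [0.8, -0.0, -0.7]
finger_gap: 0.532
grasp_force: 0.0
```

arm_command(
  commands=[
    [[0,40,0],0,50],
    [[0,80,0],0,50],
    [[0,120,0],0,50],
    [[0,160,0],0,50],
    [[0,200,0],0,50],
  ],
)

```text
time: 53.5
tcp_pos: [0.5816, -0.1592, 0.166]
ee_rot: [1.111, 2.938, 0.0]
contact_force: [0.0, -1.2, 0.4]
finger_gap: 0.533
grasp_force: 0.0
```

arm_command(
  commands=[
    [[20,35,0],0,50],
    [[40,70,0],0,50],
    [[60,105,0],0,50],
    [[60,105,0],0,50],
    [[60,105,0],0,50],
  ],
)

```text
time: 54.0
tcp_pos: [0.6052, -0.0418, 0.1658]
ee_rot: [-1.109, -2.939, 0.0]
contact_force: [0.6, 0.0, -0.0]
finger_gap: 0.534
grasp_force: 0.0
```

```bash
python3 - <<'E'
from h import *
snap('top','t8'); im,d,K,T=load('t8'); P=cloud(d,K,T)
cv2.imwrite('pics/t8b.png',cv2.resize(im[90:320,150:450],(780,598),interpolation=cv2.INTER_CUBIC)[:,:,::-1])
q=rectfit(P,'knob',.38,.60,-.4,-.2,.075,.09); k=q[:,:2].mean(0)*1000-[457.5,-105.9]; print('theta',np.arctan2(k[1],k[0])+np.radians(93.2))
rectfit(P,'handle',.63,.70,.16,.22,.092,.108)
go(.5,0,.2)
E
```

```text
knob 75 [ 446.2 -309.8] [19.7 18.9] 88.6
theta -0.00029446594167104045
handle 74 [666.2 190.6] [21.8 19.5] 0.3
shift [107.  -37.5 -34.1] turn 0 yaw 48.6 q6 -0.98 tcp [605.1 -42.7 165.8] F [ 0.6  0.4 -0.6] gap 50.1 grip 0.0 t 54.0
```

View pics/t8b.png

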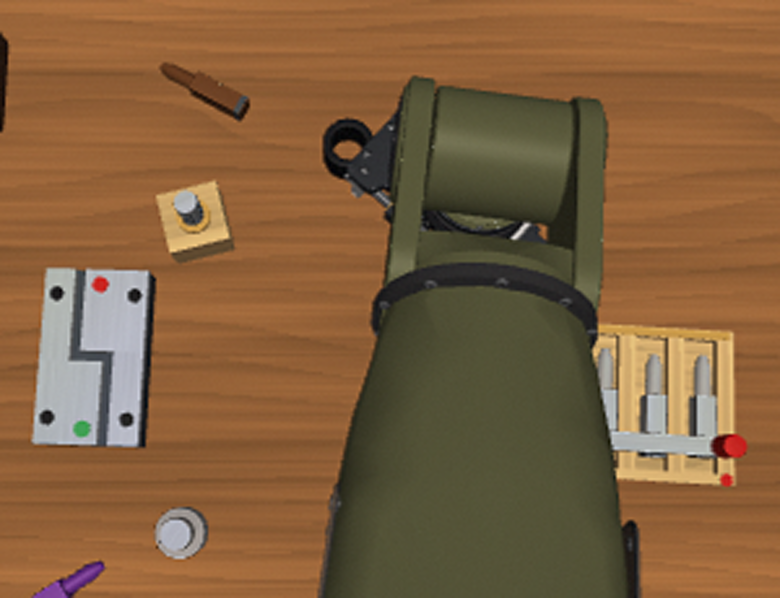

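Top view: the bar is square over the tray with its knob at (733,446), the punches lie beneath it, the stylus is in its stand at (190,212), and the sleeve and holder are in place. Handing in.

```bash
python3 -c "
from rig import bot
print(bot.finish_job())"
```

```text
the job is handed in; nothing more can be done
None
```

I ran the stylus along the whole seam and put it back in its stand, laid all four punches in the tray with noses to the brass strip, swung the bar back square, and handed the job in at about 54 s; no verdict came back.

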